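# Set sprung tweezers to the marked tip gap and hold them for the locking ring

## Task

Hang the large sprung tweezers by their eye on the post of the setting board, fully down, with the legs lying over the board towards its two black lines. Squeeze the legs until each tip stands over its own line and hold that gap steady for at least four seconds; finish while still holding the squeeze, so that I can slip on the locking ring. Leave the tape measure, sanding block and small wood offcut where they are.

Things in the scene. Friction and masses are not known exactly. Their poses are not given: they have to be found in the camera images.
- tweezers_mid (a point): Large steel sprung tweezers, 190 mm long, 110 g, lying flat: an eye at one end, two legs side by side that spread towards the tips. This point: on the centre line between the grip pads, 11 mm above the underside. x along the centre line to the tips, z up. Grip pads: dark ribbed plates outside on the legs, 34 mm along x, centred here, 22 mm high; the legs elsewhere are 14 mm high or less.
- eye (a point): Centre of the eye of the tweezers at its underside: a vertical hole of 18 mm diameter through a ring 25 mm over, 14 mm high; 95 mm behind tweezers_mid (its -x). x to the tips, z up.
- tip_left (a point): Tip of the leg on the tweezers' +y side, 3 mm above their underside, mid-blade (3 mm thick), 2 mm from its end, about 78 mm ahead of tweezers_mid. It swings with its leg. The tips are about 66 mm apart at rest.
- tip_right (a point): The same for the leg on the -y side. Over the grip pads' outer faces the tweezers measure 52 mm at rest and 34 mm with the tips at the marked gap (pads then parallel); 1 mm less there brings the tips 2 mm closer.
- leg_left (a joint): Squeeze angle of the leg on the +y side, rad: 0 at rest (open, against its stop), grows as it is squeezed inwards, 0.115 at the marked gap, at most 0.19. It springs back: at the pads it takes about 5 N at first, 11 N at the marked gap. Fingers set to an opening of about 42 mm on the pads hold the tweezers well enough to carry them.
- leg_right (a joint): The same for the leg on the -y side.
- setting_board: Setting board fixed to the bench, 250 x 104 mm, plate 8 mm thick. Origin at the centre of its underside; x from the post to the lines. Two blocks on it, tops 22 mm above the underside: post block (44 x 44 mm, at x -95 mm) and line block (50 along x, 100 along y, at x +80 mm). Hung tweezers rest on both, grip pads over the low plate between them, with room beneath for fingertips.
- post_foot (a point): Foot of the upright steel post, on top of the post block, 95 mm behind the board's origin: post 10 mm in diameter, 34 mm high, tapered top. The eye's underside comes here when it is fully down.
- mark_left (a point): Middle of the black line on the +y side of the board, on top of the line block. Both lines run along the board's x, 48 mm long and 3 mm wide, 15 mm either side of its centre line: 30 mm apart between their centres.
- mark_right (a point): The same for the line on the -y side.
- tape_measure_mid (a point): Centre of the tape measure, 71 x 87 x 36 mm, loose; leave alone.
- sanding_block_mid (a point): Centre of the cork sanding block, 64 x 107 x 31 mm, loose; leave alone.
- wood_block_1_mid (a point): Centre of the small wood offcut, 50 x 70 x 44 mm, loose; leave alone.
Mind the look-alikes: they are no part of the job. Of the things that look like the part that bears tweezers_mid, the larger one is meant.

How it is judged:
On the way:
1. The eye is fully down over the post and the squeezed tips stand steady over the two lines for 3 s (horizontal distance between eye and post_foot below 0.0055 m and z of eye in the frame of setting_board between 0.018 and 0.029 m and ((y of tip_left in the frame of setting_board between 0.0115 and 0.0185 m and y of tip_right in the frame of setting_board between -0.0185 and -0.0115 m) or (y of tip_right in the frame of setting_board between 0.0115 and 0.0185 m and y of tip_left in the frame of setting_board between -0.0185 and -0.0115 m)) and x of tip_left in the frame of setting_board between 0.055 and 0.105 m and z of each of tip_left, tip_right in the frame of setting_board below 0.035 m and x of tip_right in the frame of setting_board between 0.055 and 0.105 m and velocity of joint leg_left between -0.15 and 0.15 rad/s and value of joint each of leg_left, leg_right above 0.03 rad and velocity of joint leg_right between -0.15 and 0.15 rad/s and contact force between each of leg_left, leg_right and the fingers above 1.5 N), for 3 s.
At the end, for the whole second after the job is handed in: Eye round the post, underside within 7 mm of its foot; one tip over each line (3.5 mm across, within its length, lifted under 10 mm); fingers press both legs with over 1.5 N, legs steady (under 0.15 rad/s); held so for 3 s and through the last second (all of step 1); the arm keeps its last pose, push and grip.
It fails at once if a bystander was moved by more than 30 mm (distance of any of tape_measure_mid, sanding_block_mid, wood_block_1_mid from where it was at the start of the episode above 0.03 m).
It also fails if it takes over 54 s, if anything falls off the work surface, if the arm or the gripper's body presses on something with over 40 N, if the wrist force passes 120 N, or if a joint passes its speed limit or range.

## Robot

A 6-joint arm with a two-finger parallel gripper is mounted at the origin on a cart in front of the work surface, level with it; the furniture and walls round the work are solid. World frame = base frame: x ahead of the robot, y to its left, z up, the work surface at z = 0. Lengths are in m, angles in rad, forces in N, time in s.
With the tool pointing down it reaches from about 0.275 to 0.85 m from the base axis. Payload 5.2 kg.
Tool frame: the origin (TCP) lies at the very end of the fingers, on their centre line; the grasp point (between the pads) lies 19 mm behind it; z points along the fingers, y is the direction in which the jaws open and shut (so a half turn about z gives the same grasp; the last joint's range is limited). The gripper opens to 85 mm and grips with 20 to 120 N. Pads are 22 mm wide; open, the fingers measure 114 mm over their backs; the gripper's body (76 mm by 85 mm) begins 54 mm behind the grasp point. The pads swing forward as they close: fully open they stand 13 mm farther back than shut.
Start: joints at [-1.444, 0.259, 1.535, -0, 1.348, -0.203], TCP at [0.178, -0.52, 0.195] pointing down, gripper open.
Joint ranges: [-3.14, 3.14], [-0.91, 2.08], [0.19, 2.58], [-1.22, 4.36], [0.22, 2.71], [-3.12, 3.12]. Speed limits (rad/s): [2.57, 2.57, 3.14, 3.14, 3.14, 3.14].

## Interface

Orientations are given as a unit quaternion [x, y, z, w].
In Python, from cell import r gives the robot as it stands. The module is installed in compiled form; this text tells all that it offers.
- The arm moves only by the tool servo_tool, never from a script. Its argument "steps" is a list of rows, each an object with "linear": the shift along the tool's x, y, z in units of 300 mm (1.0 is 300 mm), a list of three; "twist": the turn, a rotation vector about the tool's x, y, z in units of 0.5 rad (1.0 is 0.5 rad), a list of three; "grip": the closure, from 0 (fully open) to 1 (shut). In form: [{"linear": [x, y, z], "twist": [rx, ry, rz], "grip": grip}, ...]. A call has exactly 10 rows; each row is the pose to reach, as a shift and turn from the pose commanded when the call began, along the tool's axes at that moment; what a row does not reach only later rows make up. A row lasts 1/12 s, in which the tool goes at most 41.7 mm and 7.16 degrees, less where a joint would pass 70% of its speed; a pose out of reach is approached as far as the arm can. A call with a number of a shift or a turn outside -1 to 1 is refused whole. A call with a gripper value outside its range is refused whole. The fingers move at their own pace and stop on an object; "grip_force" is the grip in N (left out, the last holds). Time passes only in rows, so rows that repeat a pose let the fingers close, or fill a call up. It gives the time, the measured TCP pose, the force and the opening at its end, in the units of the state.
- r.observe(): the state, without advancing time (a new reading comes with each control period).
- r.camera(name): name is "scene" or "top" or "wrist"; returns the picture (400x640x3 uint8, red, green, blue); there is no depth.
- r.camera_params(name): a dict with "vertical_fov" (degrees; the focal length in pixels is half the picture's height over the tangent of half this angle, whatever the lens; pixels are square), "cx", "cy" (the principal point, pixels), "rvec" (rotation vector, rad) and "tvec" (3), from world to camera coordinates, as OpenCV has them. Camera axes: x right, y down, z forward; pixel columns grow to the right and rows downward; lengths in m; the calibration is good to about 2 mm. A picture is of the moment at which its call begins: read the wrist's pose just before it. camera_params takes no time and is no camera call; for the wrist camera it gives the pose at the moment of the call.
- r.job_done(): hands the job in, once; it reports no verdict.
The state is a dict: "time": time; "qpos": joint angles; "joint_vel": joint speeds; "joint_torque": joint torques, N m; "position": TCP position; "tcp_rot": TCP orientation; "force": force on the tool from outside, world axes, zero at the start; "moment": the same for the moment, N m; "finger_gap": opening from 0.0 (shut) to 1.0 (fully open).
Only numpy, scipy, OpenCV 4.12 (cv2) and the standard library are available. Lean on these libraries where they do the work, as an engineer would, in place of code of your own. Each camera call takes 0.05 s, during which the arm holds its last target.

## Working session

There is one attempt and no reset: what is moved stays moved. The work goes in short steps, Python scripts to look and compute and a tool call to move; the robot and the scene stay as the last step left them, time stands still between calls to the robot, and variables do not carry over. Pictures are saved under pics/ and viewed, and the job is handed in when it is done.

Besides the shell and the picture viewer there is one more tool, called as name([rows], argument=value, ...), one row to a line, values as JSON. servo_tool: Moves the arm, as the interface text tells. Its arguments: {"type":"object","properties":{"steps":{"type":"array"},"grip_force":{"type":"number"}},"required":["steps"]}

```bash
mkdir -p pics; ls; cat > h.py <<'E'
import numpy as np, cv2
from cell import r
def snap(n,f):
    P=r.camera_params(n); im=r.camera(n); cv2.imwrite('pics/'+f,cv2.cvtColor(im,cv2.COLOR_RGB2BGR)); return im,P
def K(P,h=400):
    f=h/2/np.tan(np.radians(P['vertical_fov'])/2); return np.array([[f,0,P['cx']],[0,f,P['cy']],[0,0,1.]])
def ray(P,uv):
    R=cv2.Rodrigues(np.array(P['rvec'],float))[0]; t=np.array(P['tvec'],float).ravel()
    c=-R.T@t; d=R.T@np.linalg.inv(K(P))@np.array([uv[0],uv[1],1.]); return c,d
def onz(P,uv,z):
    c,d=ray(P,uv); return c+d*(z-c[2])/d[2]
def proj(P,X):
    return cv2.projectPoints(np.array(X,float).reshape(-1,3),np.array(P['rvec'],float),np.array(P['tvec'],float),K(P),None)[0].reshape(-1,2)
E
python3 - <<'E'
from h import *
print(r.observe())
for n in('scene','top','wrist'):
    im,P=snap(n,n+'0.png'); print(n,P)
E
```

```text
pics
{'time': 0.0, 'qpos': array([-1.44383360e+00,  2.59349653e-01,  1.53610749e+00, -2.53101110e-05,
        1.34800414e+00, -2.02806645e-01]), 'joint_vel': array([ 2.21156814e-05, -9.53358987e-06,  2.35111601e-04, -3.90918801e-04,
        6.88129514e-04,  3.92596032e-04]), 'joint_torque': array([ 5.60719091e-04, -4.46034122e+01, -2.90568227e+01, -3.23131890e-04,
        1.14236644e-02, -6.12434434e-06]), 'position': array([ 0.17803449, -0.51974525,  0.19456139]), 'tcp_rot': array([ 9.86436398e-01,  1.64141279e-01,  2.30918599e-05, -9.34113298e-04]), 'force': array([ 0.6163251 , -0.05480724, -0.05866276]), 'moment': array([ 0.00995352, -0.04070451, -0.0120392 ]), 'finger_gap': 1.0002325141728297}
scene {'vertical_fov': 42.12024227618683, 'cx': 320.0632228877203, 'cy': 191.73088867915433, 'rvec': array([ 1.86004294, -0.84880977,  0.58281578]), 'tvec': array([-0.34232174,  0.1965794 ,  1.26010465])}
top {'vertical_fov': 46.38153282351211, 'cx': 323.79964261319657, 'cy': 196.24125275304243, 'rvec': array([ 2.14830481, -2.17696338,  0.1308586 ]), 'tvec': array([-0.00578157,  0.51608588,  1.23703538])}
wrist {'vertical_fov': 66.23821327190392, 'cx': 317.0789393375063, 'cy': 200.4188042924656, 'rvec': array([-2.36178306,  1.68766361,  0.24010226]), 'tvec': array([-0.54846599, -0.03581095,  0.37909415])}
```

View pics/scene0.png

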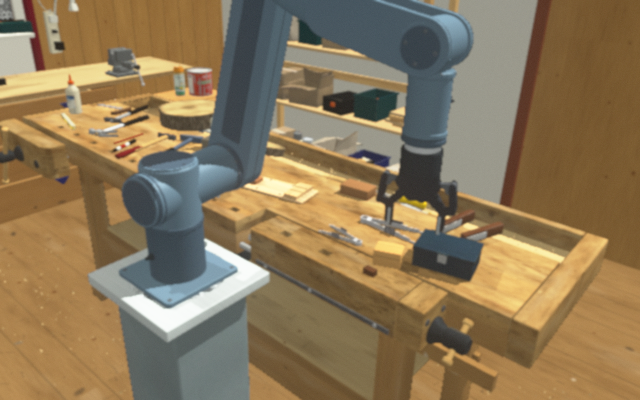

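View pics/top0.png

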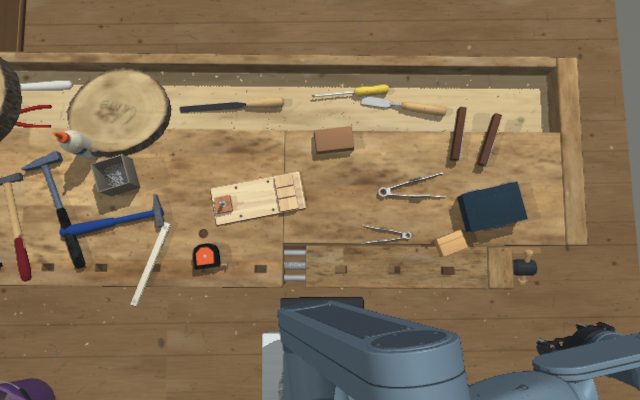

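View pics/wrist0.png

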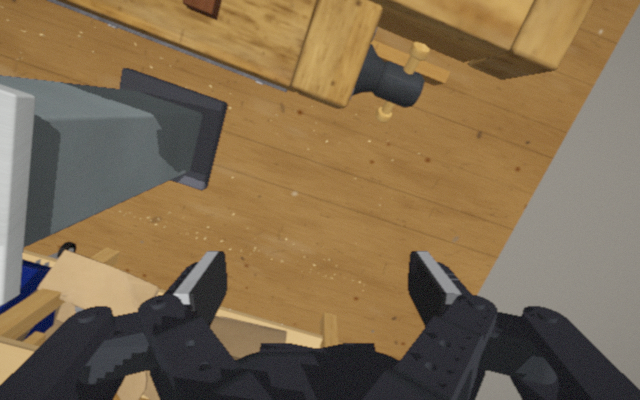

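```bash
python3 - <<'E'
import cv2
im=cv2.imread('pics/top0.png')
a=cv2.resize(im[160:235,360:460],None,fx=7,fy=7,interpolation=cv2.INTER_CUBIC)
cv2.imwrite('pics/c1.png',a)
a=cv2.resize(im[160:235,205:315],None,fx=7,fy=7,interpolation=cv2.INTER_CUBIC)
cv2.imwrite('pics/c2.png',a)
from h import *
P=r.camera_params('top')
for n,uv,z in[('eye',(384,191),.014),('t1',(443,175),.005),('t2',(446,197),.005),('post',(222,204),.022),('e',(303,190),.02)]: print(n,onz(P,uv,z))
E
```

```text
eye [ 0.53024966 -0.17869668  0.014     ]
t1 [ 0.5741854  -0.34562616  0.005     ]
t2 [ 0.51239679 -0.35127144  0.005     ]
post [0.49928002 0.26506698 0.022     ]
e [0.53514593 0.04410804 0.02      ]
```

View pics/c1.png

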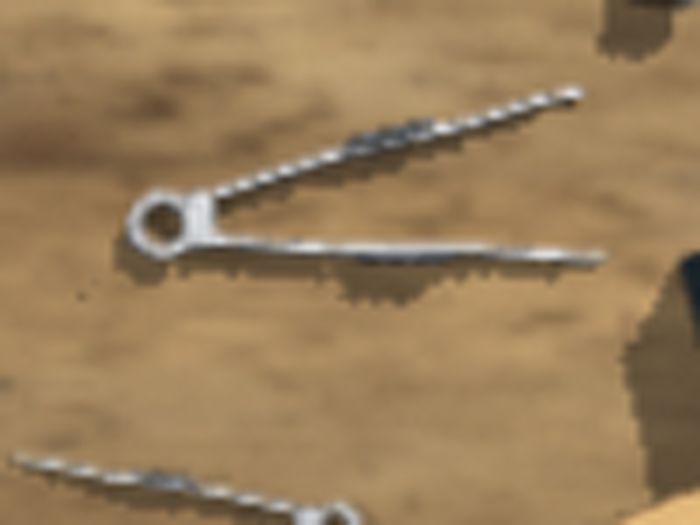

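View pics/c2.png

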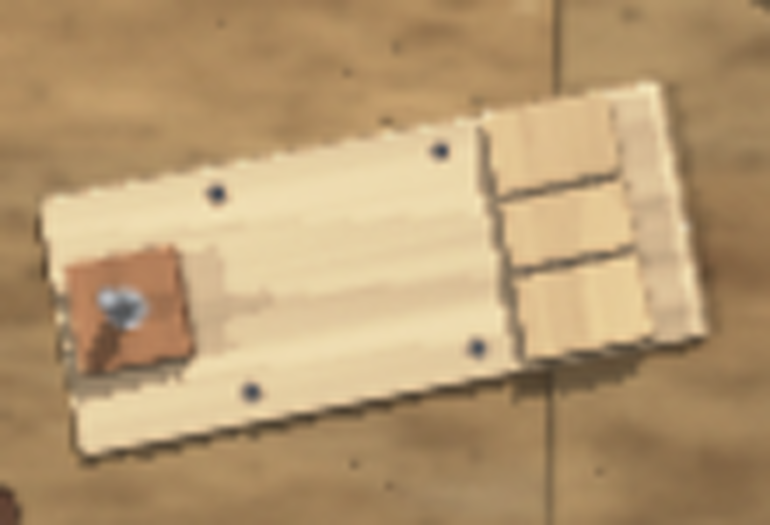

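```bash
python3 - <<'E'
from h import *
P=r.camera_params('top')
def f(x,y,ox,oy,z): return onz(P,((x+.5)/7-.5+ox,(y+.5)/7-.5+oy),z)
eye=f(161,223,360,160,.014); t1=f(580,93,360,160,.006);t2=f(604,258,360,160,.006)
m=(t1+t2)/2; d=(m-eye)[:2]; L=np.linalg.norm(d); u=d/L
print('eye',eye,t1,t2,'gap',np.linalg.norm(t1-t2),'L',L,'ang',np.degrees(np.arctan2(u[1],u[0])),'mid',eye[:2]+95*u/1000)
C=[f(*c,205,160,.008)[:2] for c in[(42,200),(655,82),(706,338),(82,460)]]
C=np.array(C);print(C, np.linalg.norm(C[0]-C[1]),np.linalg.norm(C[1]-C[2]))
a=(C[1]+C[2]-C[0]-C[3])/2; ca=C.mean(0); print('boardC',ca,'ang',np.degrees(np.arctan2(a[1],a[0])))
Lc=[f(*c,205,160,.022)[:2] for c in[(500,195),(618,177),(515,270),(635,250)]]
print('lines mid',np.mean(Lc,0),Lc)
Bc=[f(*c,205,160,.022)[:2] for c in[(66,268),(176,247),(192,355),(90,374)]]; print('postblock c',np.mean(Bc,0))
v=np.mean(Lc,0)-np.mean(Bc,0);print(np.linalg.norm(v),np.degrees(np.arctan2(v[1],v[0])))
print('post by c', ca-.095*a/np.linalg.norm(a))
print('post pix at', [(proj(P,[*(ca-.095*a/np.linalg.norm(a)),z])-[205,160])*7 for z in(.022,.056)])
E
```

```text
eye [ 0.52911126 -0.17472704  0.014     ] [ 0.58008513 -0.34403135  0.006     ] [ 0.5138815  -0.35067767  0.006     ] gap 0.06653641564106436 L 0.17355014580700295 ang -84.08924771811475 mid [ 0.53889428 -0.26922198]
[[0.54524515 0.3002011 ]
 [0.58936926 0.05766045]
 [0.4870386  0.03831094]
 [0.44229406 0.28301706]] 0.24652160897574904 0.10414396816726845
boardC [0.51598677 0.16979739] ang -79.66347576666892
lines mid [0.53158394 0.09171666] [array([0.54294617, 0.1178765 ]), array([0.54945521, 0.07169588]), array([0.5133445 , 0.11207023]), array([0.52058987, 0.06522402])]
postblock c [0.49927571 0.2615647 ]
0.1728935439675223 -79.2299543834656
post by c [0.49894098 0.26325562]
post pix at [array([[123.64571695, 308.80562971]]), array([[104.60204218, 299.81370926]])]
```

```bash
cat >> h.py <<'E'
from scipy.spatial.transform import Rotation as Ro
def plan(p,yaw,Rc=None,pc=None):
    """p TCP target world, yaw: angle (deg) of tool y axis; tool down"""
    o=r.observe()
    Rc=Ro.from_quat(o['tcp_rot']); pc=o['position']
    y=np.array([np.cos(np.radians(yaw)),np.sin(np.radians(yaw)),0]); z=np.array([0,0,-1.]); x=np.cross(y,z)
    Rt=Ro.from_matrix(np.c_[x,y,z])
    rv=(Rc.inv()*Rt).as_rotvec()/.5; l=Rc.inv().apply(np.array(p)-pc)/.3
    print('t',o['time'],'pos',pc.round(4),'yaw',np.degrees(np.arctan2(*Rc.as_matrix()[1::-1,1])).round(2),'F',o['force'].round(1),'gap mm',round(o['finger_gap']*85,2),'q6',o['qpos'].round(2))
    print('linear',l.round(4),'twist',rv.round(4))
E
python3 - <<'E'
from h import *
plan([0.539,-0.269,.17],5.9)
plan([0.36,-0.39,.195],-43)
E
```

```text
t 0.15 pos [ 0.1781 -0.5199  0.1948] yaw -71.1 F [ 0.  -0.8  0.4] gap mm 84.89 q6 [-1.44  0.26  1.54 -0.    1.35 -0.2 ]
linear [ 1.409  -0.4015  0.0835] twist [-2.000e-03 -2.400e-03 -2.688e+00]
t 0.15 pos [ 0.1781 -0.5199  0.1948] yaw -71.1 F [ 0.  -0.8  0.4] gap mm 84.89 q6 [-1.44  0.26  1.54 -0.    1.35 -0.2 ]
linear [ 7.139e-01 -2.133e-01 -3.000e-04] twist [-0.0027 -0.0013 -0.981 ]
```

servo_tool([
  {"linear": [0.07,-0.02,0],"twist": [0,0,-0.1],"grip": 0},
  {"linear": [0.14,-0.04,0],"twist": [0,0,-0.2],"grip": 0},
  {"linear": [0.22,-0.06,0],"twist": [0,0,-0.3],"grip": 0},
  {"linear": [0.3,-0.09,0],"twist": [0,0,-0.4],"grip": 0},
  {"linear": [0.38,-0.11,0],"twist": [0,0,-0.5],"grip": 0},
  {"linear": [0.46,-0.13,0],"twist": [0,0,-0.6],"grip": 0},
  {"linear": [0.54,-0.16,0],"twist": [0,0,-0.7],"grip": 0},
  {"linear": [0.62,-0.18,0],"twist": [0,0,-0.8],"grip": 0},
  {"linear": [0.7,-0.2,0],"twist": [0,0,-0.9],"grip": 0},
  {"linear": [0.78,-0.22,0],"twist": [0,0,-1.0],"grip": 0},
])

```text
time: 0.98
position: [0.3789, -0.3811, 0.1952]
tcp_rot: [0.915, 0.404, -0.0, -0.0]
force: [-0.3, -0.3, 0.6]
finger_gap: 0.999
```

```bash
python3 - <<'E'
from h import *
plan([0.539,-0.269,.17],5.9)
E
```

```text
t 0.9833 pos [ 0.3789 -0.3811  0.1952] yaw -42.32 F [-0.3 -0.3  0.6] gap mm 84.92 q6 [-1.    0.24  1.56 -0.    1.34 -0.26]
linear [0.6356 0.1429 0.0839] twist [-9.0000e-04 -6.0000e-04 -1.6831e+00]
```

servo_tool([
  {"linear": [0.07,0.016,0.01],"twist": [0,0,-0.12],"grip": 0},
  {"linear": [0.14,0.032,0.02],"twist": [0,0,-0.24],"grip": 0},
  {"linear": [0.21,0.048,0.03],"twist": [0,0,-0.36],"grip": 0},
  {"linear": [0.28,0.064,0.04],"twist": [0,0,-0.48],"grip": 0},
  {"linear": [0.35,0.08,0.05],"twist": [0,0,-0.6],"grip": 0},
  {"linear": [0.42,0.096,0.06],"twist": [0,0,-0.7],"grip": 0},
  {"linear": [0.49,0.11,0.07],"twist": [0,0,-0.8],"grip": 0},
  {"linear": [0.56,0.126,0.08],"twist": [0,0,-0.9],"grip": 0},
  {"linear": [0.61,0.138,0.084],"twist": [0,0,-1.0],"grip": 0},
  {"linear": [0.636,0.143,0.084],"twist": [0,0,-1.0],"grip": 0},
])

```text
time: 1.82
position: [0.5397, -0.2687, 0.1693]
tcp_rot: [0.786, 0.618, 0.0, -0.001]
force: [0.0, -0.0, -0.6]
finger_gap: 0.999
```

```bash
python3 - <<'E'
from h import *
plan([0.539,-0.269,.15],5.9)
E
```

```text
t 1.8167 pos [ 0.5397 -0.2687  0.1693] yaw -13.62 F [ 0.  -0.  -0.6] gap mm 84.88 q6 [-0.65  0.37  1.44  0.    1.33 -0.41]
linear [-0.0016 -0.0018  0.0644] twist [-0.0017 -0.0025 -0.6813]
```

servo_tool([
  {"linear": [0,0,0.01],"twist": [0,0,-0.12],"grip": 0},
  {"linear": [0,0,0.02],"twist": [0,0,-0.24],"grip": 0},
  {"linear": [0,0,0.03],"twist": [0,0,-0.36],"grip": 0},
  {"linear": [0,0,0.04],"twist": [0,0,-0.48],"grip": 0},
  {"linear": [0,0,0.05],"twist": [0,0,-0.6],"grip": 0},
  {"linear": [0,0,0.06],"twist": [0,0,-0.68],"grip": 0},
  {"linear": [0,0,0.064],"twist": [0,0,-0.68],"grip": 0},
  {"linear": [0,0,0.064],"twist": [0,0,-0.68],"grip": 0},
  {"linear": [0,0,0.064],"twist": [0,0,-0.68],"grip": 0},
  {"linear": [0,0,0.064],"twist": [0,0,-0.68],"grip": 0},
])

```text
time: 2.65
position: [0.5386, -0.2705, 0.1512]
tcp_rot: [0.672, 0.741, -0.0, 0.0]
force: [0.3, 0.3, 0.3]
finger_gap: 1.0
```

```bash
python3 - <<'E'
from h import *
plan([0.539,-0.269,.15],5.9)
im,P=snap('wrist','w1.png')
print('cam',ray(P,(320,200))[0])
E
```

```text
t 2.65 pos [ 0.5386 -0.2705  0.1512] yaw 5.59 F [0.3 0.3 0.3] gap mm 85.03 q6 [-0.65  0.38  1.47 -0.    1.29 -0.75]
linear [0.005  0.0019 0.0041] twist [ 0.0003  0.0005 -0.0108]
cam [ 0.53139571 -0.19880881  0.33035541]
```

View pics/w1.png

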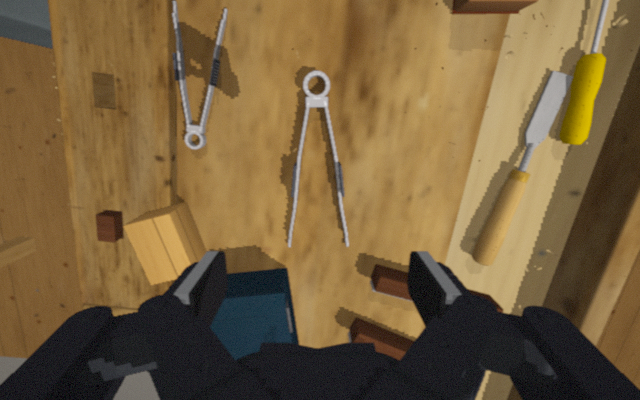

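```bash
python3 - <<'E'
from h import *
import cv2
im=cv2.imread('pics/w1.png')
cv2.imwrite('pics/c3.png',cv2.resize(im[60:255,260:380],None,fx=3,fy=3,interpolation=cv2.INTER_CUBIC))
P=r.camera_params('wrist')
def rep(P,e,a,b,ze=.014,zt=.006):
    e=onz(P,e,ze);a=onz(P,a,zt);b=onz(P,b,zt);m=(a+b)/2;u=(m-e)[:2];L=np.linalg.norm(u);u/=L
    print('eye',e.round(4),'gap',np.linalg.norm(a-b).round(4),'L',L.round(4),'ang',np.degrees(np.arctan2(u[1],u[0])).round(2),'mid',(e[:2]+.095*u).round(4))
rep(P,(316.5,84.5),(290,245),(347,244))
E
```

```text
eye [ 0.5288 -0.1744  0.014 ] gap 0.0656 L 0.1721 ang -83.66 mid [ 0.5393 -0.2688]
```

View pics/c3.png

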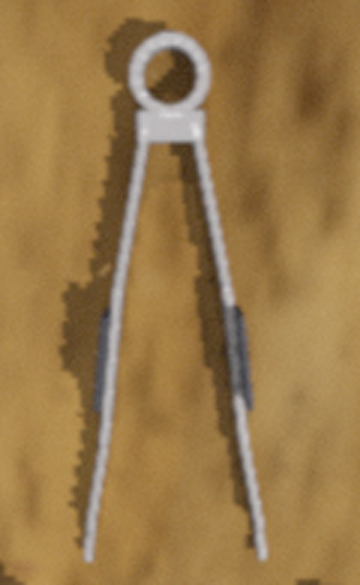

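```bash
python3 - <<'E'
from h import *
plan([0.5392,-0.269,.004],6.1)
E
```

```text
t 2.7 pos [ 0.5386 -0.2705  0.1513] yaw 5.61 F [-0.4  0.2  0.3] gap mm 85.1 q6 [-0.65  0.38  1.47 -0.    1.29 -0.75]
linear [0.005  0.0023 0.4909] twist [ 0.0004  0.0006 -0.0171]
```

servo_tool([
  {"linear": [0.005,0.002,0.06],"twist": [0,0,-0.017],"grip": 0},
  {"linear": [0.005,0.002,0.12],"twist": [0,0,-0.017],"grip": 0},
  {"linear": [0.005,0.002,0.19],"twist": [0,0,-0.017],"grip": 0},
  {"linear": [0.005,0.002,0.26],"twist": [0,0,-0.017],"grip": 0},
  {"linear": [0.005,0.002,0.33],"twist": [0,0,-0.017],"grip": 0},
  {"linear": [0.005,0.002,0.39],"twist": [0,0,-0.017],"grip": 0},
  {"linear": [0.005,0.002,0.44],"twist": [0,0,-0.017],"grip": 0},
  {"linear": [0.005,0.002,0.47],"twist": [0,0,-0.017],"grip": 0},
  {"linear": [0.005,0.002,0.486],"twist": [0,0,-0.017],"grip": 0},
  {"linear": [0.005,0.002,0.49],"twist": [0,0,-0.017],"grip": 0},
])

```text
time: 3.53
position: [0.5388, -0.2686, 0.0034]
tcp_rot: [0.668, 0.744, -0.0, -0.0]
force: [0.0, 0.7, 1.2]
finger_gap: 0.999
```

```bash
python3 - <<'E'
from h import *
plan([0.5392,-0.269,.004],6.1)
im,P=snap('wrist','w2.png')
snap('scene','s2.png')
E
```

```text
t 3.5333 pos [ 0.5388 -0.2686  0.0034] yaw 6.14 F [0.  0.7 1.2] gap mm 84.93 q6 [-0.65  0.54  1.63 -0.    0.98 -0.75]
linear [-0.0014  0.0011 -0.0019] twist [-0.0015 -0.0014  0.0015]
```

View pics/w2.png

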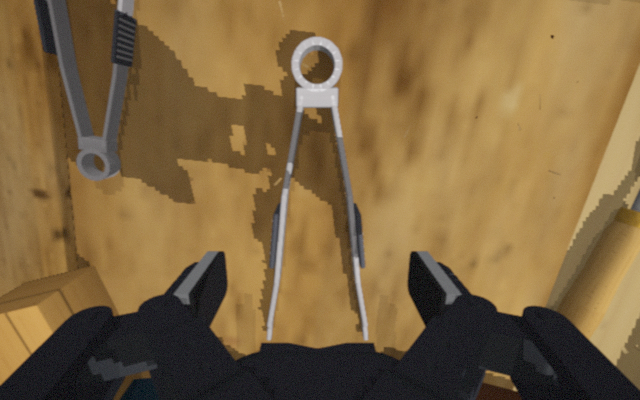

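servo_tool([
  {"linear": [0,0,0],"twist": [0,0,0],"grip": 0.2},
  {"linear": [0,0,0],"twist": [0,0,0],"grip": 0.3},
  {"linear": [0,0,0],"twist": [0,0,0],"grip": 0.37},
  {"linear": [0,0,0],"twist": [0,0,0],"grip": 0.41},
  {"linear": [0,0,0],"twist": [0,0,0],"grip": 0.45},
  {"linear": [0,0,0],"twist": [0,0,0],"grip": 0.49},
  {"linear": [0,0,0],"twist": [0,0,0],"grip": 0.51},
  {"linear": [0,0,0],"twist": [0,0,0],"grip": 0.52},
  {"linear": [0,0,0],"twist": [0,0,0],"grip": 0.52},
  {"linear": [0,0,0],"twist": [0,0,0],"grip": 0.52},
], grip_force=60)

```text
time: 4.47
position: [0.539, -0.2687, 0.004]
tcp_rot: [0.668, 0.744, -0.0, -0.0]
force: [0.7, 0.4, -0.4]
finger_gap: 0.481
```

```bash
python3 - <<'E'
from h import *
plan([0.5392,-0.269,.15],6.1)
im,P=snap('wrist','w3.png')
E
```

```text
t 4.4667 pos [ 0.539  -0.2687  0.004 ] yaw 6.16 F [ 0.7  0.4 -0.4] gap mm 40.88 q6 [-0.65  0.53  1.63  0.    0.98 -0.76]
linear [-0.0009  0.0005 -0.4868] twist [-0.0002 -0.0002  0.002 ]
```

View pics/w3.png

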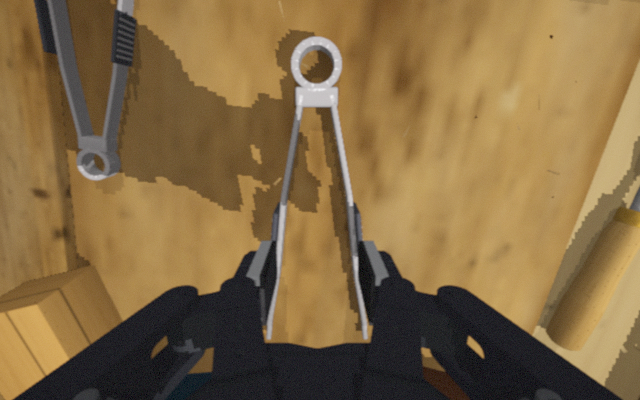

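```bash
python3 - <<'E'
from h import *
P=r.camera_params('wrist')
u=np.array([np.cos(np.radians(-83.9)),np.sin(np.radians(-83.9)),0]); m=np.array([.539,-.2687,0])
for s in(-.095,-.017,-.011,0,.011,.017,.078):
    print(s,[proj(P,m+s*u+[0,0,z]).round(1).tolist() for z in(0.004,.011,.022,.03)])
im=cv2.imread('pics/w3.png');cv2.imwrite('pics/c4.png',cv2.resize(im[180:340,240:400],None,fx=4,fy=4,interpolation=cv2.INTER_CUBIC))
E
```

```text
-0.095 [[[317.1, 66.5]], [[317.2, 64.6]], [[317.2, 61.3]], [[317.2, 58.6]]]
-0.017 [[[317.0, 204.7]], [[317.0, 208.2]], [[317.0, 214.2]], [[317.0, 219.1]]]
-0.011 [[[317.0, 214.0]], [[317.0, 217.8]], [[317.0, 224.3]], [[317.0, 229.6]]]
0 [[[317.0, 230.6]], [[317.0, 234.9]], [[317.0, 242.4]], [[317.0, 248.5]]]
0.011 [[[317.0, 246.7]], [[317.0, 251.6]], [[317.0, 259.9]], [[317.0, 266.6]]]
0.017 [[[316.9, 255.3]], [[317.0, 260.4]], [[317.0, 269.2]], [[317.0, 276.2]]]
0.078 [[[316.9, 334.8]], [[316.9, 342.1]], [[316.9, 354.5]], [[316.9, 364.4]]]
```

View pics/c4.png

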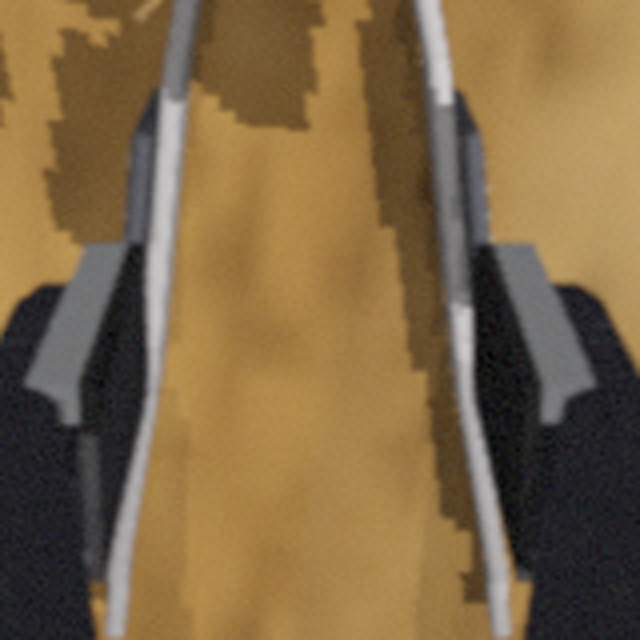

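```bash
python3 - <<'E'
from h import *
P=r.camera_params('wrist')
u=np.array([np.cos(np.radians(-83.9)),np.sin(np.radians(-83.9)),0]); m=np.array([.539,-.2687,0])
R=cv2.Rodrigues(P['rvec'])[0]; f=K(P)[0,0]; print(f, 'cam',ray(P,(317,200)))
for s in(-.011,0,.006,.078):
  for z in(.003,.01,.022,.035,.046):
    X=m+s*u+[0,0,z]; d=(R@X+P['tvec'])[2]; print(s,z,'row',proj(P,X)[0,1].round(1),'px/mm',round(f/d/1000,3))
im,_=snap('top','t3.png'); cv2.imwrite('pics/c5.png',cv2.resize(cv2.cvtColor(im,cv2.COLOR_RGB2BGR)[130:240,340:480],None,fx=5,fy=5,interpolation=cv2.INTER_CUBIC))
im,_=snap('scene','s3.png'); cv2.imwrite('pics/c6.png',cv2.resize(cv2.cvtColor(im,cv2.COLOR_RGB2BGR)[170:270,300:440],None,fx=5,fy=5,interpolation=cv2.INTER_CUBIC))
E
```

```text
306.57585758718324 cam (array([ 0.53119386, -0.19715683,  0.18312215]), array([ 0.03045963, -0.27710157, -0.96035872]))
-0.011 0.003 row 213.5 px/mm 1.614
-0.011 0.01 row 217.2 px/mm 1.673
-0.011 0.022 row 224.3 px/mm 1.785
-0.011 0.035 row 233.2 px/mm 1.925
-0.011 0.046 row 241.9 px/mm 2.062
0 0.003 row 230.0 px/mm 1.588
0 0.01 row 234.3 px/mm 1.645
0 0.022 row 242.4 px/mm 1.754
0 0.035 row 252.5 px/mm 1.888
0 0.046 row 262.4 px/mm 2.02
0.006 0.003 row 238.8 px/mm 1.574
0.006 0.01 row 243.4 px/mm 1.63
0.006 0.022 row 252.0 px/mm 1.737
0.006 0.035 row 262.8 px/mm 1.869
0.006 0.046 row 273.2 px/mm 1.998
0.078 0.003 row 333.8 px/mm 1.426
0.078 0.01 row 341.0 px/mm 1.473
0.078 0.022 row 354.5 px/mm 1.559
0.078 0.035 row 371.0 px/mm 1.664
0.078 0.046 row 386.8 px/mm 1.766
```

View pics/c5.png

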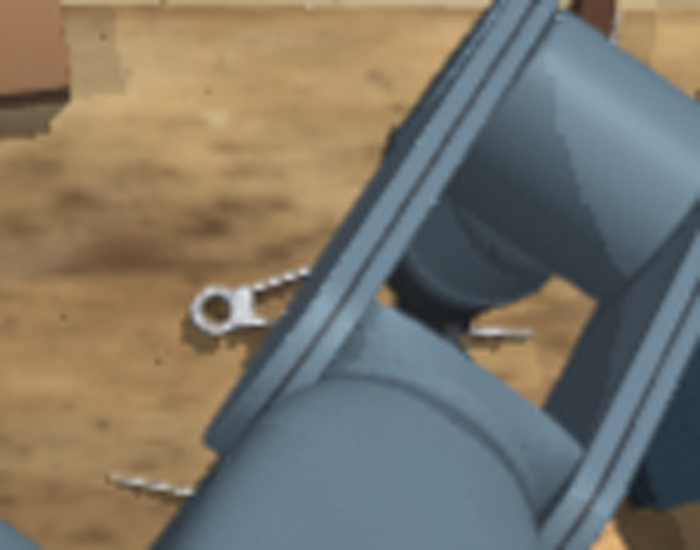

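View pics/c6.png

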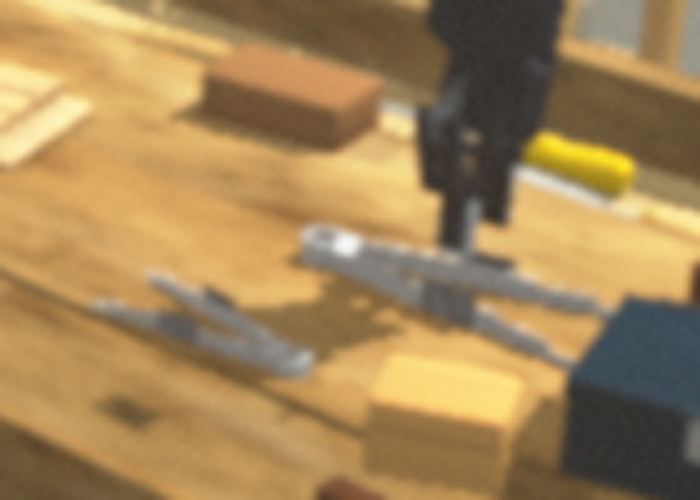

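```bash
python3 - <<'E'
from h import *
P=r.camera_params('scene')
y=np.array([np.cos(np.radians(6.1)),np.sin(np.radians(6.1)),0]); m=np.array([.539,-.2687,0])
for n,o in(('near',-.021),('far',.021),('nearpad',-.026),('farpad',.026)):
    for z in(.004,.022,.045): print(n,z,((proj(P,m+o*y+[0,0,z])[0]-[300,170])*5).round(0))
im=cv2.imread('pics/s3.png'); cv2.imwrite('pics/c7.png',cv2.resize(im[190:245,360:430],None,fx=10,fy=10,interpolation=cv2.INTER_CUBIC))
E
```

```text
near 0.004 [451. 311.]
near 0.022 [453. 282.]
near 0.045 [457. 246.]
far 0.004 [484. 282.]
far 0.022 [486. 255.]
far 0.045 [490. 219.]
nearpad 0.004 [447. 314.]
nearpad 0.022 [449. 286.]
nearpad 0.045 [453. 249.]
farpad 0.004 [487. 279.]
farpad 0.022 [490. 251.]
farpad 0.045 [494. 216.]
```

View pics/c7.png

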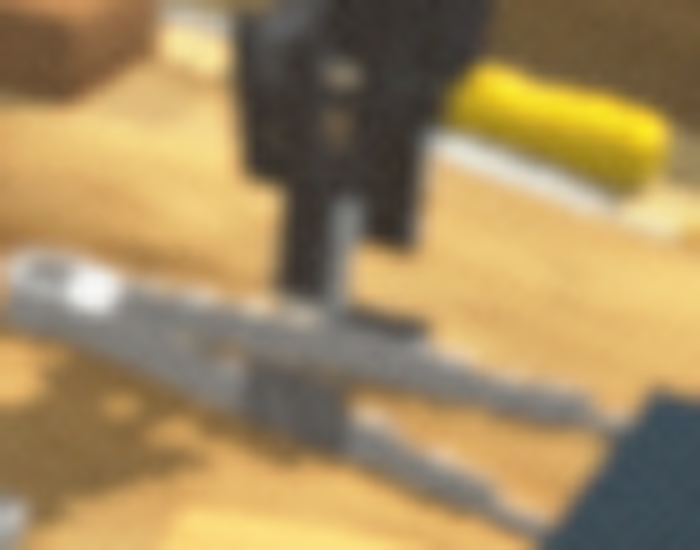

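The measured TCP reads z = 0.004, but both views show the fingertips about 44 mm above the bench. The legs are still unsqueezed, with the tips 67 mm apart. The fingers closed above the tweezers, so I'll reopen and go about 36 mm lower, watching the force.

servo_tool([
  {"linear": [0,0,0],"twist": [0,0,0],"grip": 0.05},
  {"linear": [0,0,0],"twist": [0,0,0],"grip": 0.05},
  {"linear": [0,0,0],"twist": [0,0,0],"grip": 0.05},
  {"linear": [0,0,0],"twist": [0,0,0],"grip": 0.05},
  {"linear": [0,0,0],"twist": [0,0,0],"grip": 0.05},
  {"linear": [0,0,0.02],"twist": [0,0,0],"grip": 0.05},
  {"linear": [0,0,0.04],"twist": [0,0,0],"grip": 0.05},
  {"linear": [0,0,0.06],"twist": [0,0,0],"grip": 0.05},
  {"linear": [0,0,0.08],"twist": [0,0,0],"grip": 0.05},
  {"linear": [0,0,0.08],"twist": [0,0,0],"grip": 0.05},
])

```text
time: 5.45
position: [0.5379, -0.268, -0.0219]
tcp_rot: [0.668, 0.744, -0.0, -0.002]
force: [0.5, -0.3, -0.5]
finger_gap: 0.948
```

```bash
python3 - <<'E'
from h import *
plan([0.539,-0.2687,-.036],6.1)
im,P=snap('scene','s4.png')
y=np.array([np.cos(np.radians(6.1)),np.sin(np.radians(6.1)),0]); m=np.array([.539,-.2687,0])
for n,o in(('near',-.04),('far',.04)):
    for z in(.0,.015,.03,.045): print(n,z,((proj(P,m+o*y+[0,0,z])[0]-[350,180])*8).round(0))
cv2.imwrite('pics/c8.png',cv2.resize(cv2.imread('pics/s4.png')[180:250,350:440],None,fx=8,fy=8,interpolation=cv2.INTER_CUBIC))
E
```

```text
t 5.45 pos [ 0.5379 -0.268  -0.0219] yaw 6.15 F [ 0.5 -0.3 -0.5] gap mm 80.55 q6 [-0.65  0.57  1.65  0.    0.93 -0.76]
linear [-0.0029  0.0035  0.0469] twist [-0.0046 -0.0044  0.0018]
near 0.0 [295. 448.]
near 0.015 [299. 410.]
near 0.03 [302. 372.]
near 0.045 [306. 334.]
far 0.0 [396. 362.]
far 0.015 [400. 325.]
far 0.03 [403. 288.]
far 0.045 [407. 251.]
```

View pics/c8.png

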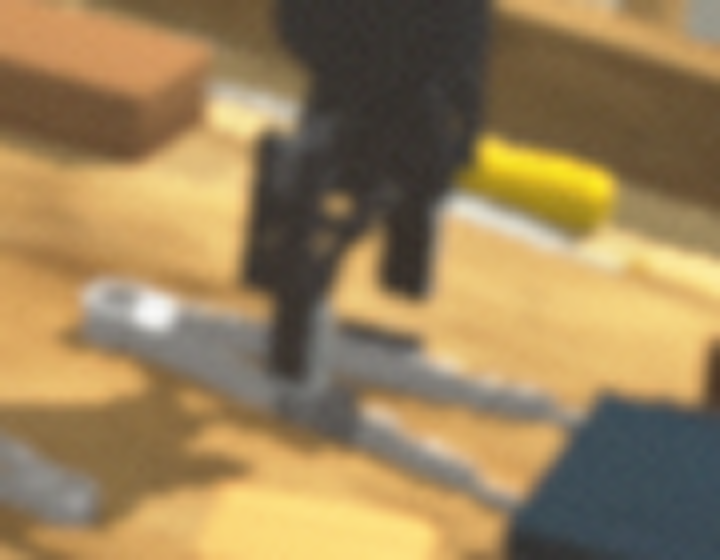

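servo_tool([
  {"linear": [-0.003,0.003,0.015],"twist": [0,0,0],"grip": 0.05},
  {"linear": [-0.003,0.003,0.03],"twist": [0,0,0],"grip": 0.05},
  {"linear": [-0.003,0.003,0.045],"twist": [0,0,0],"grip": 0.1},
  {"linear": [-0.003,0.003,0.045],"twist": [0,0,0],"grip": 0.2},
  {"linear": [-0.003,0.003,0.045],"twist": [0,0,0],"grip": 0.3},
  {"linear": [-0.003,0.003,0.045],"twist": [0,0,0],"grip": 0.36},
  {"linear": [-0.003,0.003,0.045],"twist": [0,0,0],"grip": 0.4},
  {"linear": [-0.003,0.003,0.045],"twist": [0,0,0],"grip": 0.44},
  {"linear": [-0.003,0.003,0.045],"twist": [0,0,0],"grip": 0.44},
  {"linear": [-0.003,0.003,0.045],"twist": [0,0,0],"grip": 0.44},
])

```text
time: 6.33
position: [0.5409, -0.2702, -0.0324]
tcp_rot: [0.668, 0.744, 0.0, 0.001]
force: [0.1, 0.7, 6.0]
finger_gap: 0.559
```

```bash
python3 - <<'E'
from h import *
plan([0.539,-0.2687,-.036],6.1)
im,P=snap('scene','s5.png')
cv2.imwrite('pics/c9.png',cv2.resize(cv2.imread('pics/s5.png')[180:250,350:440],None,fx=8,fy=8,interpolation=cv2.INTER_CUBIC))
snap('wrist','w5.png')
E
```

```text
t 6.3333 pos [ 0.5409 -0.2702 -0.0324] yaw 6.17 F [0.1 0.7 6. ] gap mm 47.53 q6 [-0.65  0.58  1.65 -0.    0.91 -0.76]
linear [ 0.0057 -0.0058  0.0121] twist [0.0035 0.0033 0.0024]
```

View pics/c9.png

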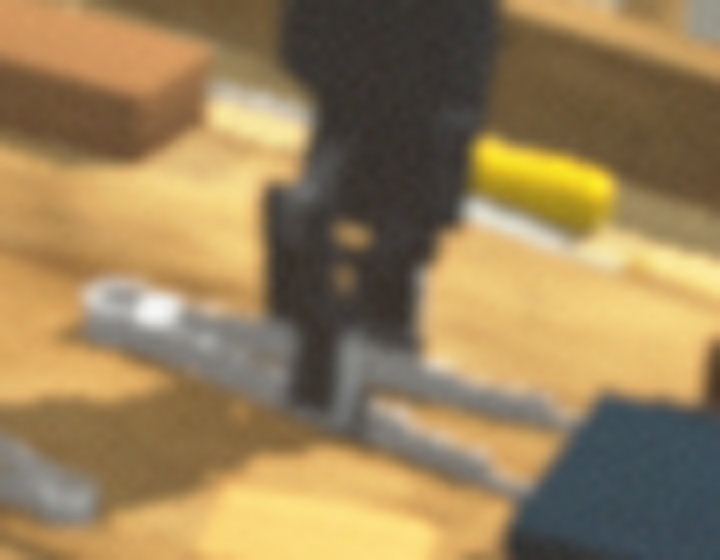

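View pics/w5.png

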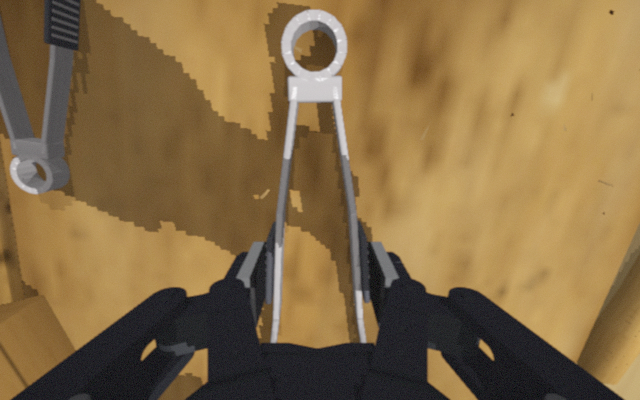

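servo_tool([
  {"linear": [0,0,0],"twist": [0,0,0],"grip": 0.48},
  {"linear": [0,0,0],"twist": [0,0,0],"grip": 0.51},
  {"linear": [0,0,0],"twist": [0,0,0],"grip": 0.52},
  {"linear": [0,0,0],"twist": [0,0,0],"grip": 0.52},
  {"linear": [0,0,-0.01],"twist": [0,0,0],"grip": 0.52},
  {"linear": [0,0,-0.03],"twist": [0,0,0],"grip": 0.52},
  {"linear": [0,0,-0.06],"twist": [0,0,0],"grip": 0.52},
  {"linear": [0,0,-0.1],"twist": [0,0,0],"grip": 0.52},
  {"linear": [0,0,-0.15],"twist": [0,0,0],"grip": 0.52},
  {"linear": [0,0,-0.2],"twist": [0,0,0],"grip": 0.52},
])

```text
time: 7.27
position: [0.5399, -0.2694, 0.0277]
tcp_rot: [0.668, 0.744, 0.0, -0.0]
force: [-0.5, 0.3, -1.1]
finger_gap: 0.481
```

```bash
python3 - <<'E'
from h import *
plan([0.539,-0.2687,.036],6.1)
im,P=snap('scene','s6.png')
cv2.imwrite('pics/c10.png',cv2.resize(cv2.imread('pics/s6.png')[160:250,330:440],None,fx=6,fy=6,interpolation=cv2.INTER_CUBIC))
snap('wrist','w6.png')
E
```

```text
t 7.2667 pos [ 0.5399 -0.2694  0.0277] yaw 6.16 F [-0.5  0.3 -1.1] gap mm 40.85 q6 [-0.65  0.51  1.61  0.    1.03 -0.76]
linear [ 0.0027 -0.0028 -0.0277] twist [-0.0004 -0.0005  0.0022]
```

View pics/c10.png

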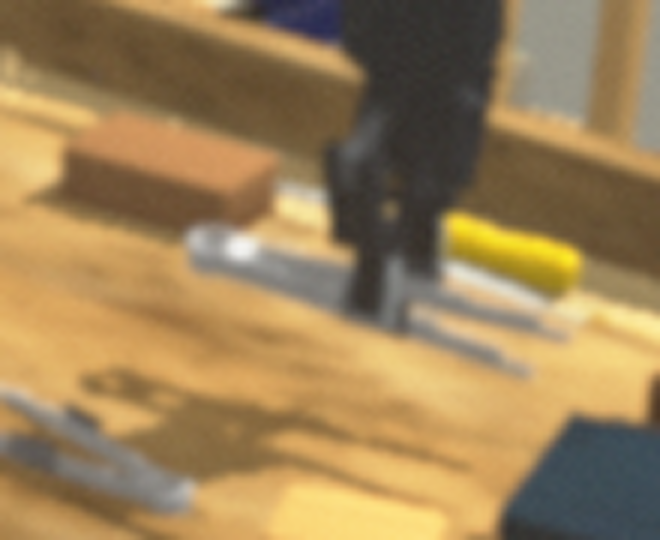

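View pics/w6.png

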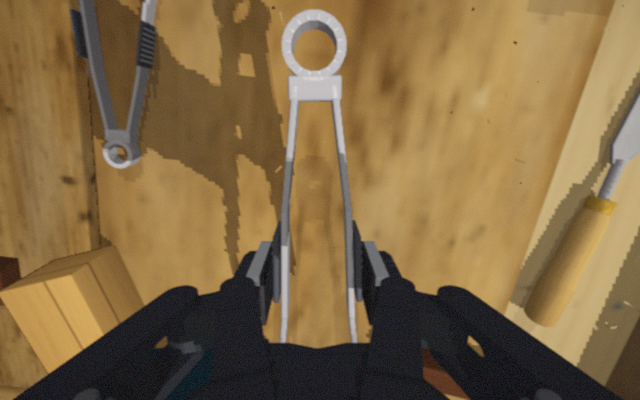

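```bash
cat >> h.py <<'E'
def tri(P1,u1,P2,u2):
    c1,d1=ray(P1,u1);c2,d2=ray(P2,u2);d1/=np.linalg.norm(d1);d2/=np.linalg.norm(d2)
    A=np.c_[d1,-d2];s=np.linalg.lstsq(A,c2-c1,rcond=None)[0];a=c1+s[0]*d1;b=c2+s[1]*d2
    return (a+b)/2,np.linalg.norm(a-b)
E
python3 - <<'E'
from h import *
im=cv2.imread('pics/s6.png'); cv2.imwrite('pics/c11.png',cv2.resize(im[190:215,350:400],None,fx=14,fy=14,interpolation=cv2.INTER_CUBIC))
im=cv2.imread('pics/w6.png'); cv2.imwrite('pics/c12.png',cv2.resize(im[0:110,260:370],None,fx=5,fy=5,interpolation=cv2.INTER_CUBIC))
E
```

View pics/c11.png

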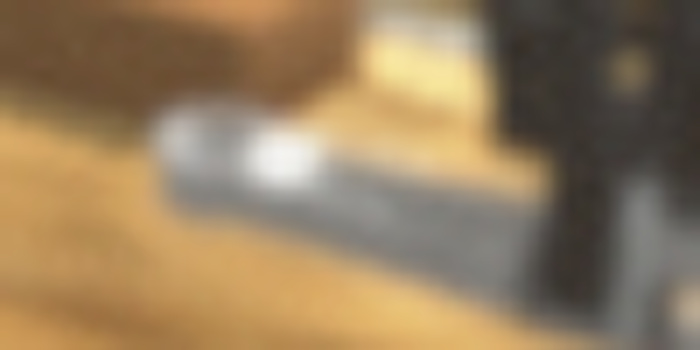

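View pics/c12.png

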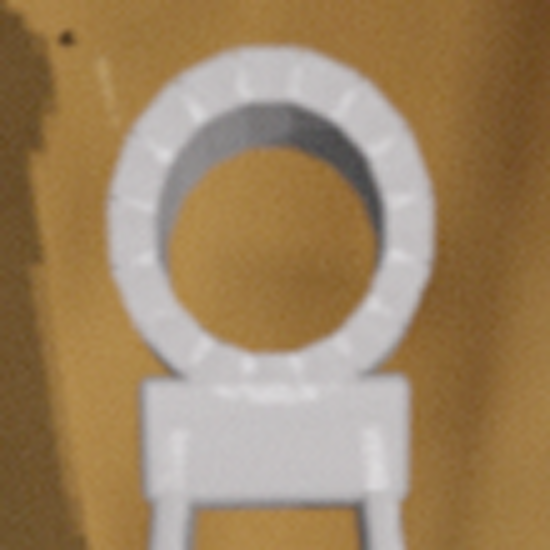

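```bash
python3 - <<'E'
from h import *
W=r.camera_params('wrist');S=r.camera_params('scene')
o=r.observe();print(o['position'])
X,e=tri(W,(313.6,44.6),S,(364.2,199.5)); print(X,e)
for z in(.06,.07,.076,.08,.09):
    Y=onz(W,(313.6,44.6),z); R=cv2.Rodrigues(W['rvec'])[0]; d=(R@Y+W['tvec'])[2]
    print(z,Y.round(4),'px/mm',K(W)[0,0]/d/1000, proj(S,Y).round(1))
    Rt=Ro.from_quat(o['tcp_rot']); print(' tool',Rt.inv().apply(Y-o['position']).round(4))
E
```

```text
[ 0.5420733  -0.27098861  0.02996801]
[ 0.52879413 -0.1712406   0.0693698 ] 0.0045405908199254285
0.06 [ 0.5297 -0.1716  0.06  ] px/mm 2.2726448260382814 [[365.  202.6]]
 tool [ 0.1001 -0.0015 -0.0304]
0.07 [ 0.5299 -0.1734  0.07  ] px/mm 2.4363522789710372 [[365.8 199.6]]
 tool [ 0.0982 -0.0014 -0.0404]
0.076 [ 0.5301 -0.1745  0.076 ] px/mm 2.5464089270112686 [[366.3 197.8]]
 tool [ 0.0971 -0.0014 -0.0464]
0.08 [ 0.5302 -0.1752  0.08  ] px/mm 2.6254754986188247 [[366.6 196.6]]
 tool [ 0.0963 -0.0013 -0.0504]
0.09 [ 0.5304 -0.177   0.09  ] px/mm 2.8464313363627083 [[367.4 193.6]]
 tool [ 0.0944 -0.0012 -0.0604]
```

```bash
python3 - <<'E'
from h import *
plan([0.53,-0.05,.1],8.5)
E
```

```text
t 7.3667 pos [ 0.5421 -0.271   0.03  ] yaw 6.17 F [ 0.1  0.5 -1.3] gap mm 41.07 q6 [-0.65  0.5   1.6   0.    1.03 -0.76]
linear [ 0.7357  0.0401 -0.2363] twist [ 0.0087  0.0084 -0.0815]
```

servo_tool([
  {"linear": [0.01,0,-0.05],"twist": [0,0,0],"grip": 0.52},
  {"linear": [0.05,0,-0.12],"twist": [0,0,-0.01],"grip": 0.52},
  {"linear": [0.12,0.01,-0.18],"twist": [0,0,-0.02],"grip": 0.52},
  {"linear": [0.2,0.01,-0.22],"twist": [0,0,-0.03],"grip": 0.52},
  {"linear": [0.29,0.015,-0.24],"twist": [0,0,-0.04],"grip": 0.52},
  {"linear": [0.39,0.02,-0.24],"twist": [0,0,-0.05],"grip": 0.52},
  {"linear": [0.49,0.025,-0.24],"twist": [0,0,-0.06],"grip": 0.52},
  {"linear": [0.59,0.03,-0.24],"twist": [0,0,-0.07],"grip": 0.52},
  {"linear": [0.69,0.035,-0.24],"twist": [0,0,-0.08],"grip": 0.52},
  {"linear": [0.79,0.04,-0.24],"twist": [0,0,-0.08],"grip": 0.52},
])

```text
time: 8.2
position: [0.5259, -0.0312, 0.0982]
tcp_rot: [0.653, 0.757, -0.0, -0.0]
force: [0.7, -0.3, -0.9]
finger_gap: 0.484
```

```bash
python3 - <<'E'
from h import *
plan([0.5166,0.155,.1],10.5)
E
```

```text
t 8.2 pos [ 0.5259 -0.0312  0.0982] yaw 8.46 F [ 0.7 -0.3 -0.9] gap mm 41.12 q6 [-0.27  0.3   1.73  0.    1.11 -0.42]
linear [ 0.6184  0.0605 -0.0059] twist [-0.0008 -0.0005 -0.0714]
```

Stop slightly short (eye ~13 mm before the post) to look.

servo_tool([
  {"linear": [0.09,0.01,0],"twist": [0,0,-0.01],"grip": 0.52},
  {"linear": [0.18,0.02,0],"twist": [0,0,-0.02],"grip": 0.52},
  {"linear": [0.27,0.03,0],"twist": [0,0,-0.03],"grip": 0.52},
  {"linear": [0.36,0.04,0],"twist": [0,0,-0.04],"grip": 0.52},
  {"linear": [0.44,0.05,0],"twist": [0,0,-0.05],"grip": 0.52},
  {"linear": [0.51,0.055,0],"twist": [0,0,-0.06],"grip": 0.52},
  {"linear": [0.57,0.06,0],"twist": [0,0,-0.07],"grip": 0.52},
  {"linear": [0.61,0.06,0],"twist": [0,0,-0.07],"grip": 0.52},
  {"linear": [0.62,0.06,0],"twist": [0,0,-0.07],"grip": 0.52},
  {"linear": [0.62,0.06,0],"twist": [0,0,-0.07],"grip": 0.52},
])

```text
time: 9.03
position: [0.5166, 0.1544, 0.0982]
tcp_rot: [0.639, 0.769, -0.0, -0.0]
force: [0.3, -0.8, -2.3]
finger_gap: 0.482
```

```bash
python3 - <<'E'
from h import *
plan([0.5166,0.168,.1],10.5)
for n in('wrist','scene','top'):snap(n,n[0]+'7.png')
import pickle
pickle.dump([r.camera_params('wrist')],open('p7.pkl','wb'))
E
```

```text
t 9.0333 pos [0.5166 0.1544 0.0982] yaw 10.54 F [ 0.3 -0.8 -2.3] gap mm 40.95 q6 [ 0.08  0.33  1.7  -0.    1.12 -0.1 ]
linear [ 0.0445  0.0083 -0.0059] twist [-0.0012  0.0004  0.0013]
```

View pics/w7.png

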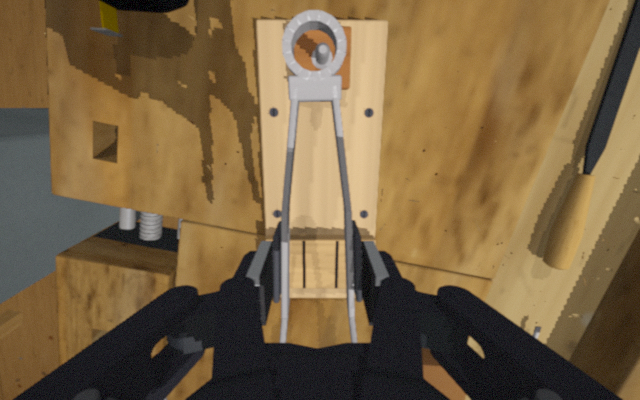

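View pics/s7.png

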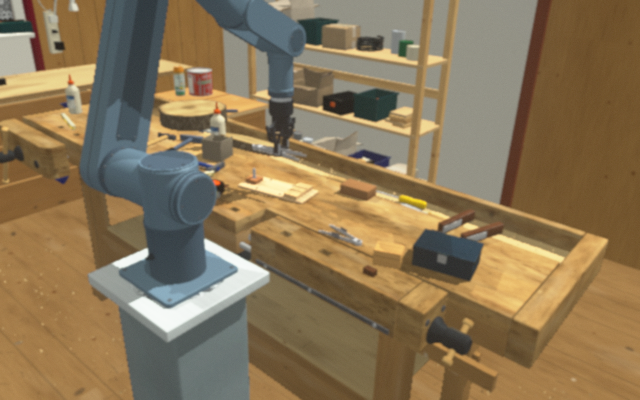

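View pics/t7.png

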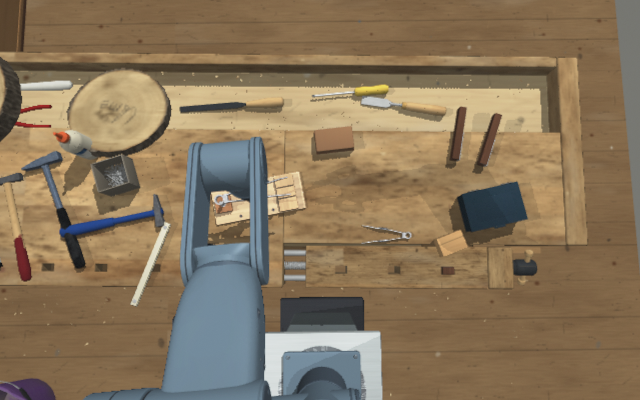

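```bash
python3 - <<'E'
import cv2
im=cv2.imread('pics/w7.png')
cv2.imwrite('pics/c13.png',cv2.resize(im[0:120,240:400],None,fx=5,fy=5,interpolation=cv2.INTER_CUBIC))
cv2.imwrite('pics/c14.png',cv2.resize(im[200:310,240:400],None,fx=5,fy=5,interpolation=cv2.INTER_CUBIC))
E
```

```text
(no output)
```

View pics/c13.png

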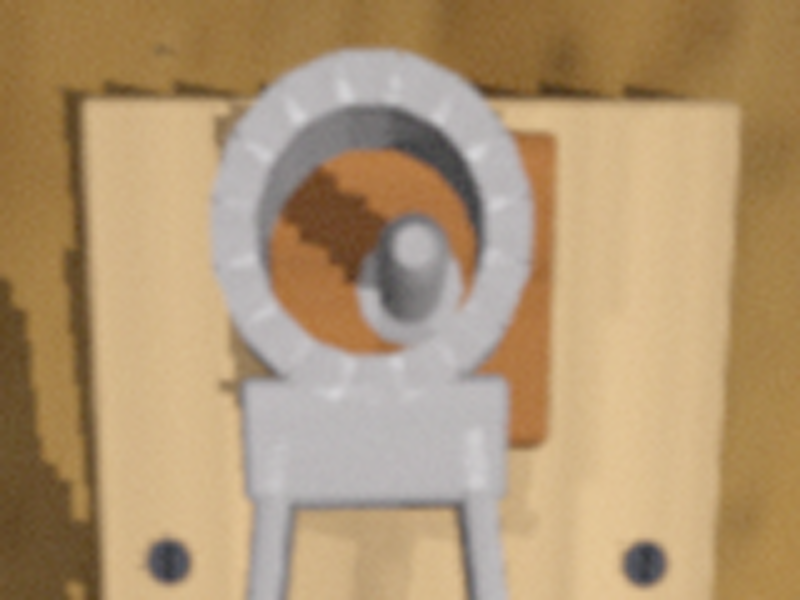

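View pics/c14.png

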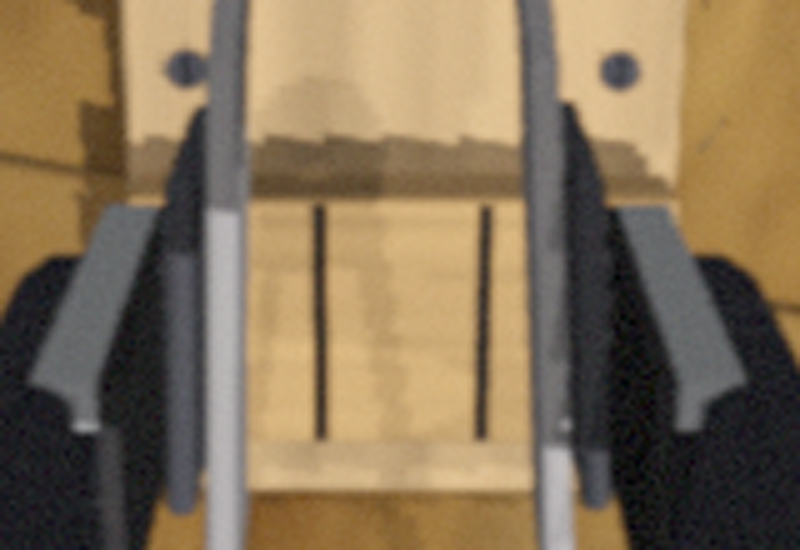

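```bash
python3 - <<'E'
from h import *
import pickle
P=pickle.load(open('p7.pkl','rb'))[0]
o=r.observe();print(o['position'])
g=lambda x,y,oy,z:onz(P,((x+.5)/5-.5+240,(y+.5)/5-.5+oy),z)
pt=g(414,245,0,.056);pf=g(409,285,0,.022); print('post top',pt,'foot',pf)
L=[g(x,y,200,.022) for x,y in((319.5,207),(322,438),(486,207),(482,438))]
m0=(L[0]+L[2])/2;m1=(L[1]+L[3])/2
print(np.linalg.norm(L[0]-L[2]),np.linalg.norm(L[1]-L[3]),np.linalg.norm(m1-m0))
sc=[g(*q,.008) for q in((169,560,0),(644,563,0),(185,69,200),(620,70,200))]
s0=(sc[0]+sc[1])/2;s1=(sc[2]+sc[3])/2
ang=lambda a,b:np.degrees(np.arctan2(b[1]-a[1],b[0]-a[0])).round(2)
print('ang lines',ang(m0,m1),'screw',ang(s0,s1),'post-line',ang(pt,(m0+m1)/2),ang(pf,(m0+m1)/2),'dist',np.linalg.norm(((m0+m1)/2-pt)[:2]))
# eye, ring top centre (372,222)
R=cv2.Rodrigues(P['rvec'])[0]
for z in(.13,.138,.146):
    e=g(371,222,0,z); d=(R@e+P['tvec'])[2]
    print(z,e.round(4),'ringpx',25*K(P)[0,0]/d/1000,'obs',318/5,'tool',Ro.from_quat(o['tcp_rot']).inv().apply(e-o['position']).round(4))
E
```

```text
[0.51715154 0.15302135 0.09843921]
post top [0.50059318 0.26320515 0.056     ] foot [0.50033411 0.26362988 0.022     ]
0.03008326162689416 0.030297362040073574 0.04740701473771768
ang lines -79.6 screw -79.86 post-line -79.82 -79.76 dist 0.17586735596519334
0.13 [0.4977 0.2512 0.13  ] ringpx 57.29738335373004 obs 63.6 tool [ 0.1001 -0.0014 -0.0316]
0.138 [0.4981 0.2497 0.138 ] ringpx 60.58224801438904 obs 63.6 tool [ 0.0985 -0.0013 -0.0396]
0.146 [0.4984 0.2482 0.146 ] ringpx 64.26666211654559 obs 63.6 tool [ 0.097  -0.0012 -0.0476]
```

```bash
python3 - <<'E'
from h import *
plan([0.5176,0.1678,.04],9.55)
E
```

```text
t 9.1833 pos [0.5172 0.153  0.0984] yaw 10.41 F [-0.6  0.5 -0.6] gap mm 41.06 q6 [ 0.08  0.33  1.7  -0.    1.12 -0.1 ]
linear [0.0483 0.0104 0.1948] twist [-0.0003  0.0008  0.0301]
```

servo_tool([
  {"linear": [0.01,0.003,0.01],"twist": [0,0,0.01],"grip": 0.52},
  {"linear": [0.02,0.006,0.03],"twist": [0,0,0.02],"grip": 0.52},
  {"linear": [0.03,0.009,0.06],"twist": [0,0,0.03],"grip": 0.52},
  {"linear": [0.04,0.01,0.09],"twist": [0,0,0.03],"grip": 0.52},
  {"linear": [0.046,0.01,0.12],"twist": [0,0,0.03],"grip": 0.52},
  {"linear": [0.046,0.01,0.15],"twist": [0,0,0.03],"grip": 0.52},
  {"linear": [0.046,0.01,0.17],"twist": [0,0,0.03],"grip": 0.52},
  {"linear": [0.046,0.01,0.185],"twist": [0,0,0.03],"grip": 0.52},
  {"linear": [0.046,0.01,0.19],"twist": [0,0,0.03],"grip": 0.52},
  {"linear": [0.046,0.01,0.19],"twist": [0,0,0.03],"grip": 0.52},
])

```text
time: 10.02
position: [0.5173, 0.168, 0.041]
tcp_rot: [0.646, 0.764, -0.0, -0.0]
force: [0.1, 0.4, -0.9]
finger_gap: 0.48
```

```bash
python3 - <<'E'
from h import *
plan([0.5176,0.1678,.04],9.55)
im,P=snap('wrist','w8.png'); 
import pickle;pickle.dump([P],open('p8.pkl','wb'))
im=cv2.imread('pics/w8.png')
cv2.imwrite('pics/c15.png',cv2.resize(im[0:120,240:400],None,fx=5,fy=5,interpolation=cv2.INTER_CUBIC))
cv2.imwrite('pics/c16.png',cv2.resize(im[200:345,240:400],None,fx=4,fy=4,interpolation=cv2.INTER_CUBIC))
E
```

```text
t 10.0167 pos [0.5173 0.168  0.041 ] yaw 9.59 F [ 0.1  0.4 -0.9] gap mm 40.81 q6 [ 0.11  0.4   1.75 -0.    1.   -0.06]
linear [-0.0008  0.001   0.0035] twist [-0.0015 -0.      0.0014]
```

View pics/c15.png

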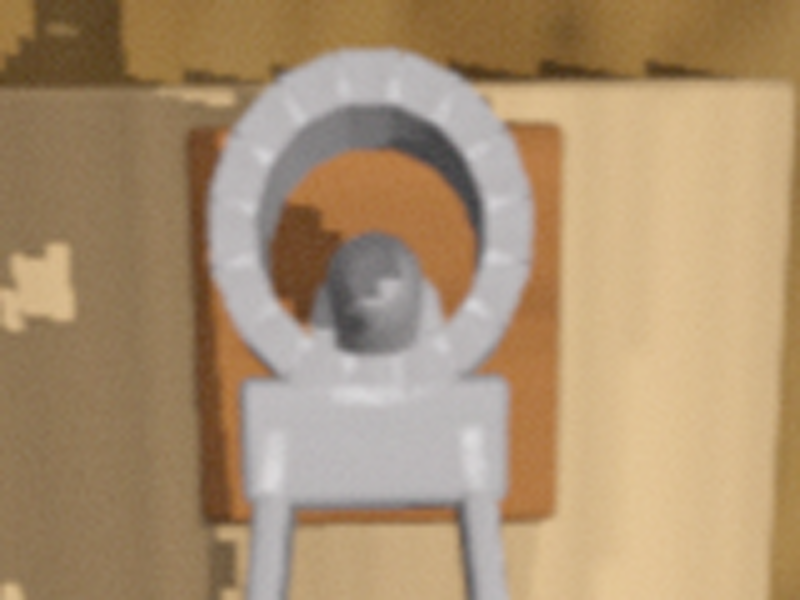

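View pics/c16.png

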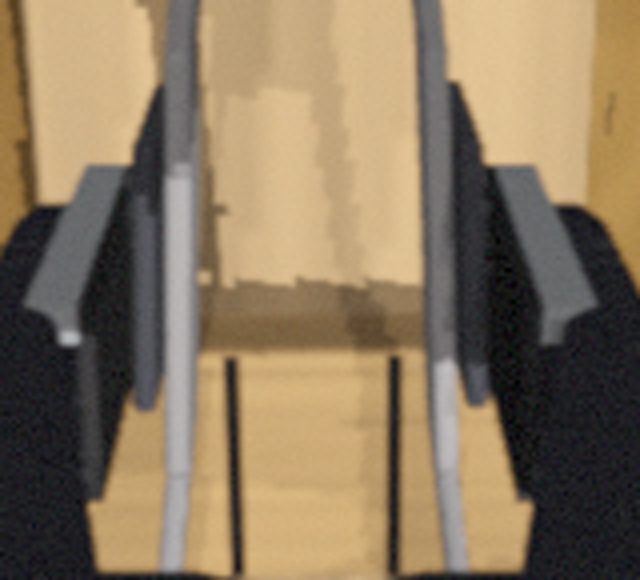

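```bash
python3 - <<'E'
from h import *
import pickle
P=pickle.load(open('p8.pkl','rb'))[0]
o=r.observe();print(o['position'])
c=lambda X:((proj(P,X)[0]-[240,0]+.5)*5-.5).round(0)
print('post top',c([.5003,.2633,.056]),'foot',c([.5003,.2633,.022]))
g=lambda x,y,oy,z:onz(P,((x+.5)/5-.5+240,(y+.5)/5-.5+oy),z)
b=[g(x,y,0,.022) for x,y in((188,128),(560,128),(556,518),(208,518))]
print('block centre',np.mean(b,0).round(4),np.linalg.norm(b[0]-b[1]),np.linalg.norm(b[1]-b[2]))
e=g(370,222,0,.041+.0475);print('eye',e.round(4)); print(c([.5003,.2633,.0885]))
E
```

```text
[0.51757231 0.16804015 0.04149238]
post top [378. 294.] foot [380. 341.]
block centre [0.4999 0.2645 0.022 ] 0.042938198981179024 0.04293024883433143
eye [0.4998 0.2635 0.0885]
[376. 226.]
```

servo_tool([
  {"linear": [0,0,0.02],"twist": [0,0,0],"grip": 0.52},
  {"linear": [0,0,0.04],"twist": [0,0,0],"grip": 0.52},
  {"linear": [0,0,0.06],"twist": [0,0,0],"grip": 0.52},
  {"linear": [0,0,0.08],"twist": [0,0,0],"grip": 0.52},
  {"linear": [0,0,0.1],"twist": [0,0,0],"grip": 0.52},
  {"linear": [0,0,0.12],"twist": [0,0,0],"grip": 0.52},
  {"linear": [0,0,0.14],"twist": [0,0,0],"grip": 0.52},
  {"linear": [0,0,0.155],"twist": [0,0,0],"grip": 0.52},
  {"linear": [0,0,0.16],"twist": [0,0,0],"grip": 0.52},
  {"linear": [0,0,0.16],"twist": [0,0,0],"grip": 0.52},
])

```text
time: 10.9
position: [0.5171, 0.1681, -0.0071]
tcp_rot: [0.645, 0.764, -0.0, -0.0]
force: [-0.2, -0.2, -1.4]
finger_gap: 0.481
```

```bash
python3 - <<'E'
from h import *
plan([0.5176,0.1678,-.0115],9.55)
im,P=snap('wrist','w9.png');S=snap('scene','s9.png')
im=cv2.imread('pics/w9.png')
cv2.imwrite('pics/c17.png',cv2.resize(im[0:345,240:400],None,fx=1.7,fy=1.7,interpolation=cv2.INTER_CUBIC))
im=cv2.imread('pics/s9.png')
cv2.imwrite('pics/c18.png',cv2.resize(im[140:215,220:340],None,fx=6,fy=6,interpolation=cv2.INTER_CUBIC))
E
```

```text
t 10.9 pos [ 0.5171  0.1681 -0.0071] yaw 9.6 F [-0.2 -0.2 -1.4] gap mm 40.86 q6 [ 0.11  0.47  1.79  0.    0.89 -0.06]
linear [-0.0011  0.0016  0.0147] twist [-0.0021 -0.0001  0.0016]
```

View pics/c17.png

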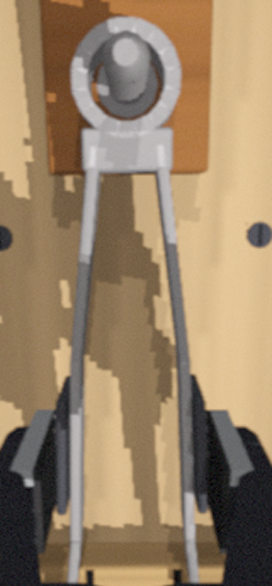

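View pics/c18.png

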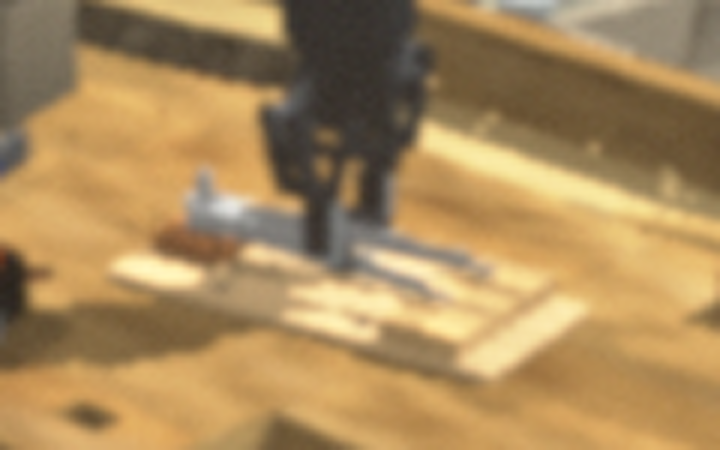

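servo_tool([
  {"linear": [0,0,0.002],"twist": [0,0,0],"grip": 0.52},
  {"linear": [0,0,0.004],"twist": [0,0,0],"grip": 0.52},
  {"linear": [0,0,0.006],"twist": [0,0,0],"grip": 0.52},
  {"linear": [0,0,0.008],"twist": [0,0,0],"grip": 0.52},
  {"linear": [0,0,0.01],"twist": [0,0,0],"grip": 0.52},
  {"linear": [0,0,0.012],"twist": [0,0,0],"grip": 0.52},
  {"linear": [0,0,0.014],"twist": [0,0,0],"grip": 0.52},
  {"linear": [0,0,0.014],"twist": [0,0,0],"grip": 0.52},
  {"linear": [0,0,0.014],"twist": [0,0,0],"grip": 0.52},
  {"linear": [0,0,0.014],"twist": [0,0,0],"grip": 0.52},
])

```text
time: 11.83
position: [0.5176, 0.1681, -0.0096]
tcp_rot: [0.645, 0.764, 0.0, 0.0]
force: [-2.3, -0.5, 8.2]
finger_gap: 0.483
```

```bash
python3 - <<'E'
from h import *
plan([0.5176,0.1678,-.0115],9.55)
print(r.observe()['moment'])
E
```

```text
t 11.8333 pos [ 0.5176  0.1681 -0.0096] yaw 9.61 F [-2.3 -0.5  8.2] gap mm 41.05 q6 [ 0.11  0.47  1.79 -0.    0.88 -0.06]
linear [-0.0011 -0.0001  0.0062] twist [0.0012 0.0002 0.0019]
[-0.14374403  0.50303874 -0.04943385]
```

servo_tool([
  {"linear": [0,0,0],"twist": [0,0,0],"grip": 0.53},
  {"linear": [0,0,0],"twist": [0,0,0],"grip": 0.54},
  {"linear": [0,0,0],"twist": [0,0,0],"grip": 0.55},
  {"linear": [0,0,0],"twist": [0,0,0],"grip": 0.56},
  {"linear": [0,0,0],"twist": [0,0,0],"grip": 0.57},
  {"linear": [0,0,0],"twist": [0,0,0],"grip": 0.58},
  {"linear": [0,0,0],"twist": [0,0,0],"grip": 0.59},
  {"linear": [0,0,0],"twist": [0,0,0],"grip": 0.6},
  {"linear": [0,0,0],"twist": [0,0,0],"grip": 0.6},
  {"linear": [0,0,0],"twist": [0,0,0],"grip": 0.6},
])

```text
time: 12.67
position: [0.5187, 0.168, -0.0089]
tcp_rot: [0.645, 0.764, 0.001, 0.001]
force: [-2.7, -0.7, 12.5]
finger_gap: 0.402
```

```bash
python3 - <<'E'
from h import *
import pickle
plan([0.5176,0.1678,-.0115],9.55)
im,P=snap('wrist','w10.png');S=snap('scene','s10.png');snap('top','t10.png')
pickle.dump([P],open('p10.pkl','wb'))
im=cv2.imread('pics/w10.png')
cv2.imwrite('pics/c19.png',cv2.resize(im[0:345,240:400],None,fx=1.7,fy=1.7,interpolation=cv2.INTER_CUBIC))
im=cv2.imread('pics/s10.png')
cv2.imwrite('pics/c20.png',cv2.resize(im[155:205,230:320],None,fx=8,fy=8,interpolation=cv2.INTER_CUBIC))
im=cv2.imread('pics/t10.png')
cv2.imwrite('pics/c21.png',cv2.resize(im[160:235,205:315],None,fx=7,fy=7,interpolation=cv2.INTER_CUBIC))
E
```

```text
t 12.6667 pos [ 0.5187  0.168  -0.0089] yaw 9.65 F [-2.7 -0.7 12.5] gap mm 34.14 q6 [ 0.11  0.47  1.79 -0.    0.88 -0.06]
linear [-0.0001 -0.0036  0.0088] twist [0.0054 0.0015 0.0036]
```

View pics/c19.png

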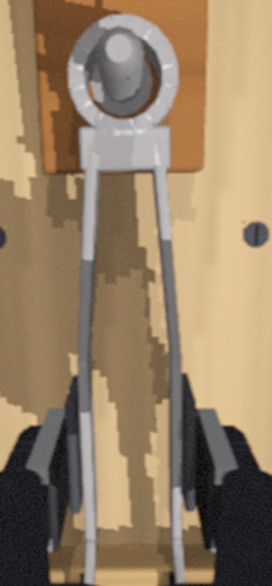

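View pics/c20.png

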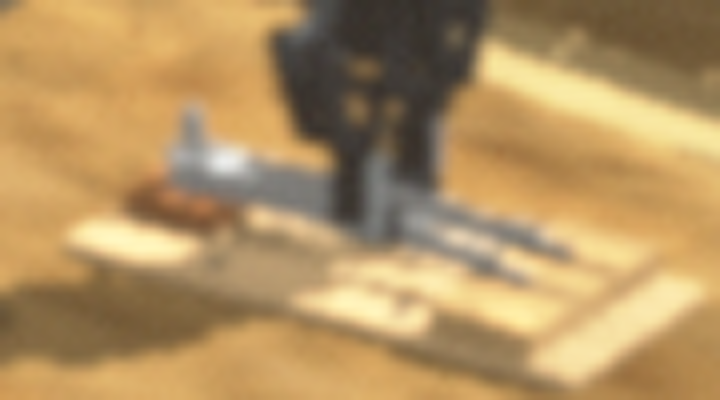

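View pics/c21.png

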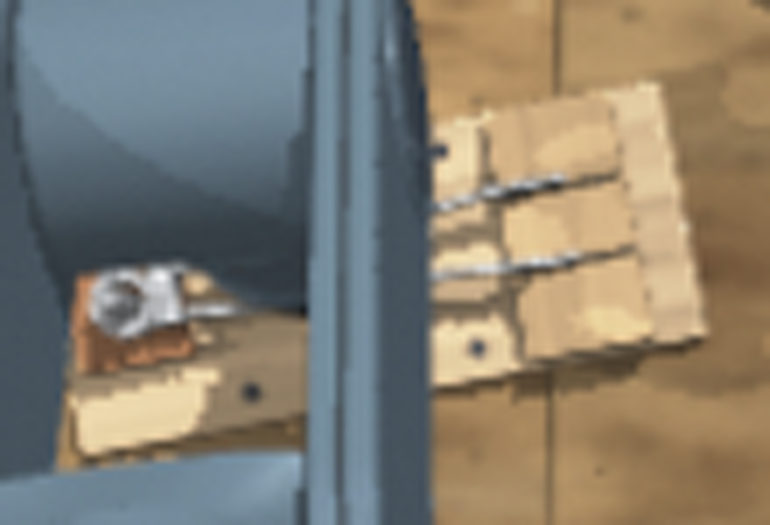

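```bash
python3 - <<'E'
from h import *
import pickle
S=r.camera_params('scene')
for z in(.022,.036,.042,.056): print(z,((proj(S,[.5,.2635,z])[0]-[230,155]+.5)*8-.5).round(0))
im=cv2.imread('pics/s10.png');cv2.imwrite('pics/c22.png',cv2.resize(im[160:190,240:270],None,fx=20,fy=20,interpolation=cv2.INTER_CUBIC))
im=cv2.imread('pics/w10.png');cv2.imwrite('pics/c23.png',cv2.resize(im[0:110,250:370],None,fx=6,fy=6,interpolation=cv2.INTER_CUBIC))
im=cv2.imread('pics/t10.png');cv2.imwrite('pics/c24.png',cv2.resize(im[178:205,262:300],None,fx=18,fy=18,interpolation=cv2.INTER_CUBIC))
T=r.camera_params('top')
for z in(.022,.036,.056): print('w',z,((proj(pickle.load(open('p10.pkl','rb'))[0],[.5,.2635,z])[0]-[250,0]+.5)*6-.5).round(0))
for z in(.022,.036,.056): print('s20',z,((proj(S,[.5,.2635,z])[0]-[240,160]+.5)*20-.5).round(0))
E
```

```text
0.022 [197. 183.]
0.036 [196. 152.]
0.042 [196. 139.]
0.056 [195. 108.]
w 0.022 [373. 311.]
w 0.036 [370. 271.]
w 0.056 [365. 197.]
s20 0.022 [293. 357.]
s20 0.036 [291. 281.]
s20 0.056 [288. 171.]
```

View pics/c22.png

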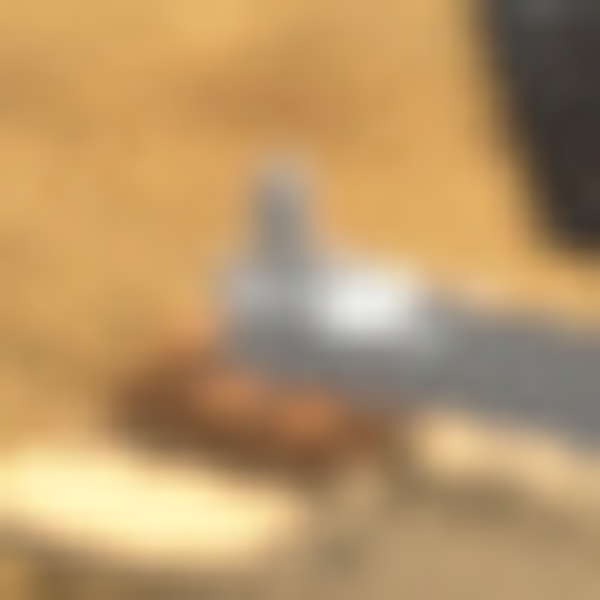

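View pics/c23.png

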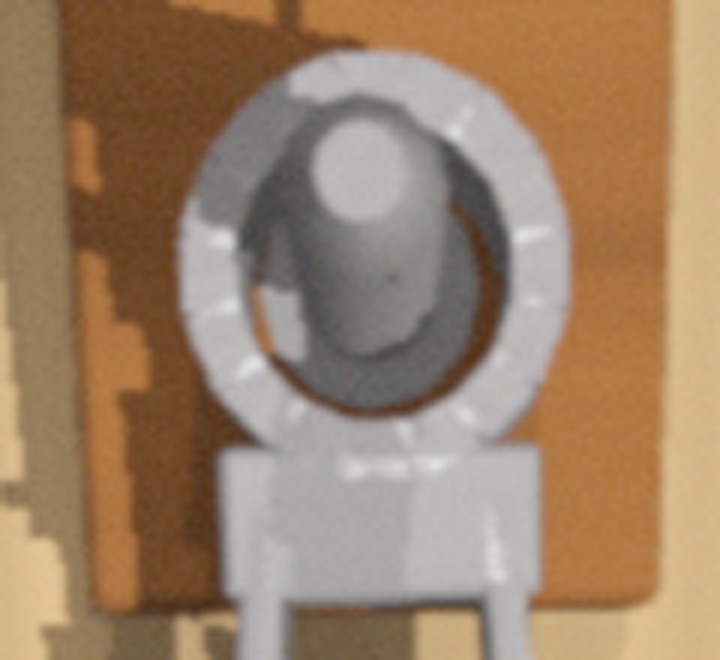

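View pics/c24.png

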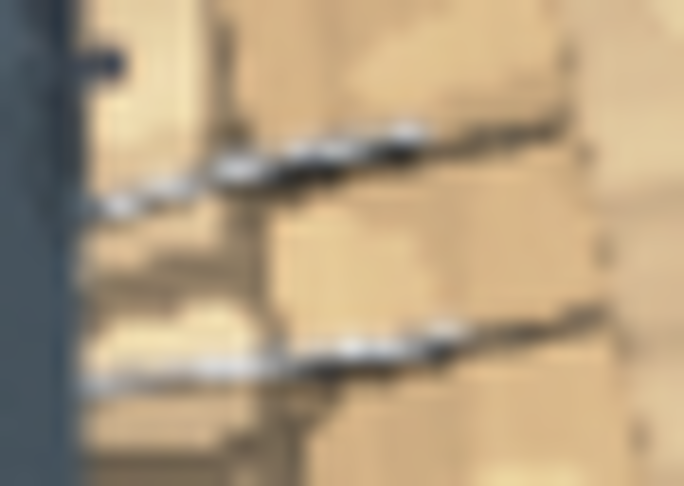

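```bash
python3 - <<'E'
from h import *
T=r.camera_params('top')
g=lambda x,y,z:onz(T,((x+.5)/18-.5+262,(y+.5)/18-.5+178),z)
a=np.radians(-79.75);u=np.array([np.cos(a),np.sin(a)]);v=np.array([-u[1],u[0]])
f=np.array([.5,.2635])
for n,q,z in(('tipA',(415,132),.028),('tipB',(455,331),.028),('lineA',(550,131),.022),('lineB',(595,317),.022)):
    d=g(*q,z)[:2]-f; print(n,'x',round(d@u-.095,4),'y',round(d@v,4))
o=r.observe();print(o['time'],o['position'],o['force'],o['finger_gap']*85,o['moment'])
E
```

```text
tipA x 0.0806 y 0.0179
tipB x 0.081 y -0.0131
lineA x 0.1005 y 0.0151
lineB x 0.102 y -0.0143
12.8167 [ 0.51866501  0.16797665 -0.00884485] [-2.30032088 -1.69930362 12.5761246 ] 34.14797995073937 [-0.24487243  0.39554256  0.24740042]
```

```bash
python3 - <<'E'
import cv2
im=cv2.imread('pics/w10.png');cv2.imwrite('pics/c25.png',cv2.resize(im[295:345,260:375],None,fx=6.8,fy=6.8,interpolation=cv2.INTER_CUBIC))
im=cv2.imread('pics/s10.png');cv2.imwrite('pics/c26.png',cv2.resize(im[170:205,270:325],None,fx=14,fy=14,interpolation=cv2.INTER_CUBIC))
E
```

```text
(no output)
```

View pics/c25.png

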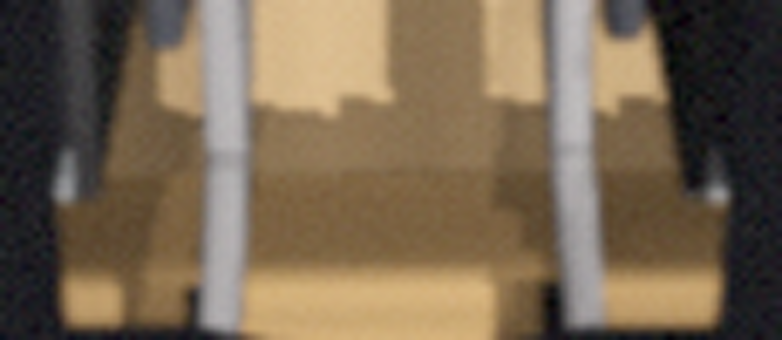

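View pics/c26.png

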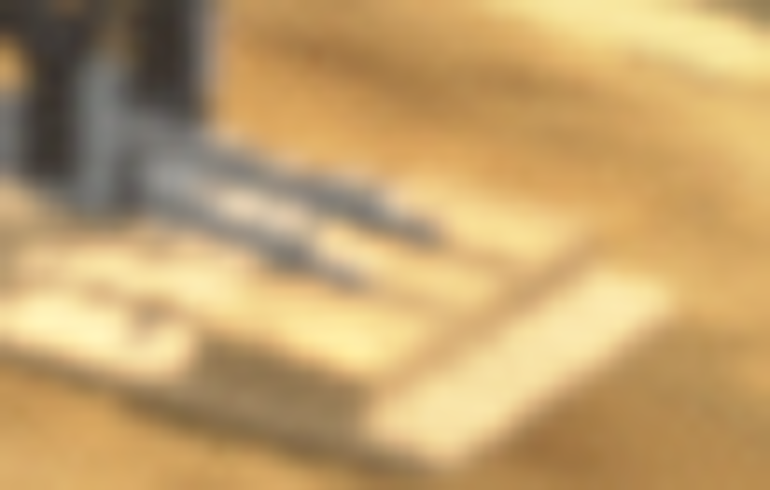

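servo_tool([
  {"linear": [0,0,-0.003],"twist": [0,0,0],"grip": 0.6},
  {"linear": [0,-0.001,-0.003],"twist": [0,0,0.005],"grip": 0.6},
  {"linear": [0,-0.002,-0.003],"twist": [0,0,0.01],"grip": 0.6},
  {"linear": [0,-0.003,-0.003],"twist": [0,0,0.015],"grip": 0.6},
  {"linear": [0,-0.004,-0.003],"twist": [0,0,0.02],"grip": 0.6},
  {"linear": [0,-0.004,-0.003],"twist": [0,0,0.02],"grip": 0.6},
  {"linear": [0,-0.004,-0.003],"twist": [0,0,0.02],"grip": 0.6},
  {"linear": [0,-0.004,-0.003],"twist": [0,0,0.02],"grip": 0.6},
  {"linear": [0,-0.004,-0.003],"twist": [0,0,0.02],"grip": 0.6},
  {"linear": [0,-0.004,-0.003],"twist": [0,0,0.02],"grip": 0.6},
])

```text
time: 13.65
position: [0.5182, 0.1681, -0.0088]
tcp_rot: [0.649, 0.761, 0.001, 0.001]
force: [1.9, 0.4, 5.4]
finger_gap: 0.403
```

```bash
python3 - <<'E'
from h import *
import pickle
plan([0.5176,0.1678,-.0115],9.0)
im,P=snap('wrist','w11.png');S=snap('scene','s11.png');snap('top','t11.png')
pickle.dump([P],open('p11.pkl','wb'))
im=cv2.imread('pics/w11.png');cv2.imwrite('pics/d1.png',cv2.resize(im[295:345,260:375],None,fx=6.8,fy=6.8,interpolation=cv2.INTER_CUBIC))
cv2.imwrite('pics/d2.png',cv2.resize(im[0:110,250:370],None,fx=5,fy=5,interpolation=cv2.INTER_CUBIC))
im=cv2.imread('pics/t11.png');cv2.imwrite('pics/d3.png',cv2.resize(im[178:205,262:300],None,fx=18,fy=18,interpolation=cv2.INTER_CUBIC))
E
```

```text
t 13.65 pos [ 0.5182  0.1681 -0.0088] yaw 9.04 F [1.9 0.4 5.4] gap mm 34.28 q6 [ 0.11  0.47  1.79 -0.    0.88 -0.05]
linear [-0.0007 -0.002   0.0091] twist [0.0075 0.0005 0.0013]
```

View pics/d1.png

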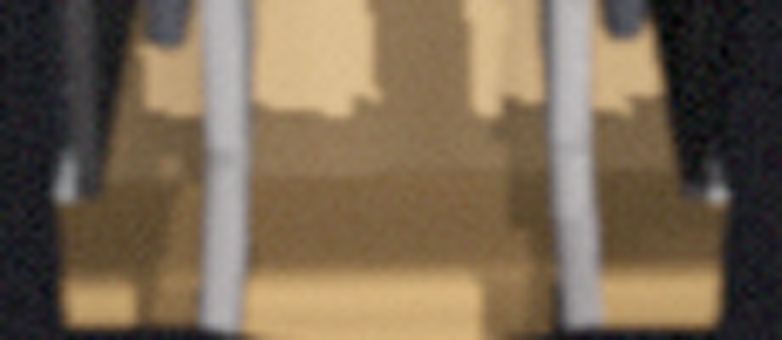

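View pics/d2.png

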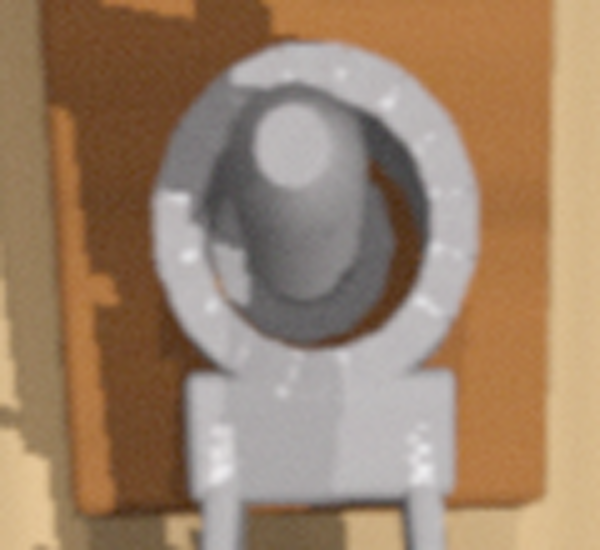

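View pics/d3.png

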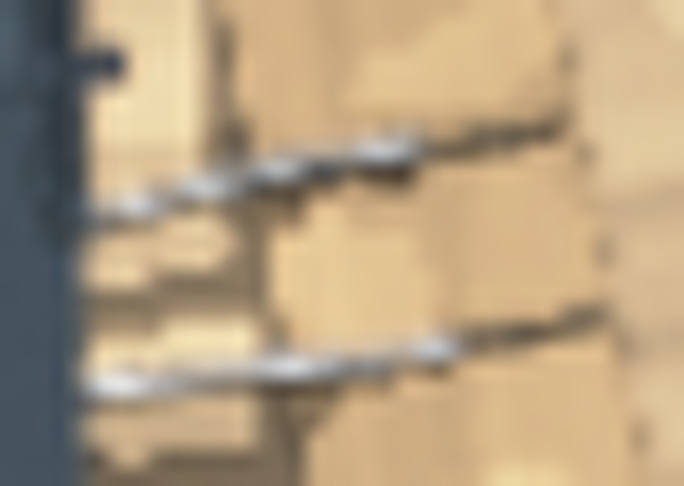

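```bash
python3 - <<'E'
from h import *
T=r.camera_params('top')
g=lambda x,y,z:onz(T,((x+.5)/18-.5+262,(y+.5)/18-.5+178),z)
a=np.radians(-79.75);u=np.array([np.cos(a),np.sin(a)]);v=np.array([-u[1],u[0]])
f=np.array([.5,.2635])
for n,q,z in(('tipA',(408,148),.028),('tipB',(448,348),.028),('lineA',(550,131),.022),('lineB',(595,317),.022),('lineA near tip',(455,150),.022),('lineB nt',(475,342),.022)):
    d=g(*q,z)[:2]-f; print(n,'x',round(d@u-.095,4),'y',round(d@v,4))
import pickle
P=pickle.load(open('p11.pkl','rb'))[0]
# eye ring centre vs post axis at ring top z=.036 ; post via top disc (292,145)@.056, hole centre (318,220)
h=lambda x,y,z:onz(P,((x+.5)/5-.5+250,(y+.5)/5-.5),z)
print(h(292,145,.056),h(316,206,.036))
E
```

```text
tipA x 0.0791 y 0.0157
tipB x 0.0795 y -0.0154
lineA x 0.1005 y 0.0151
lineB x 0.102 y -0.0143
lineA near tip x 0.0858 y 0.015
lineB nt x 0.0834 y -0.0145
[0.4994632  0.26480825 0.056     ] [0.5008257  0.26531462 0.036     ]
```

The tips are collinear with the lines and the eye is centred and seated. Now I'll hold for over 5 s.

servo_tool([
  {"linear": [0,0,0],"twist": [0,0,0],"grip": 0.6},
  {"linear": [0,0,0],"twist": [0,0,0],"grip": 0.6},
  {"linear": [0,0,0],"twist": [0,0,0],"grip": 0.6},
  {"linear": [0,0,0],"twist": [0,0,0],"grip": 0.6},
  {"linear": [0,0,0],"twist": [0,0,0],"grip": 0.6},
  {"linear": [0,0,0],"twist": [0,0,0],"grip": 0.6},
  {"linear": [0,0,0],"twist": [0,0,0],"grip": 0.6},
  {"linear": [0,0,0],"twist": [0,0,0],"grip": 0.6},
  {"linear": [0,0,0],"twist": [0,0,0],"grip": 0.6},
  {"linear": [0,0,0],"twist": [0,0,0],"grip": 0.6},
])

```text
time: 14.63
position: [0.5181, 0.1681, -0.0088]
tcp_rot: [0.649, 0.761, 0.001, 0.001]
force: [0.5, -0.1, 5.1]
finger_gap: 0.404
```

servo_tool([
  {"linear": [0,0,0],"twist": [0,0,0],"grip": 0.6},
  {"linear": [0,0,0],"twist": [0,0,0],"grip": 0.6},
  {"linear": [0,0,0],"twist": [0,0,0],"grip": 0.6},
  {"linear": [0,0,0],"twist": [0,0,0],"grip": 0.6},
  {"linear": [0,0,0],"twist": [0,0,0],"grip": 0.6},
  {"linear": [0,0,0],"twist": [0,0,0],"grip": 0.6},
  {"linear": [0,0,0],"twist": [0,0,0],"grip": 0.6},
  {"linear": [0,0,0],"twist": [0,0,0],"grip": 0.6},
  {"linear": [0,0,0],"twist": [0,0,0],"grip": 0.6},
  {"linear": [0,0,0],"twist": [0,0,0],"grip": 0.6},
])

```text
time: 15.47
position: [0.5181, 0.1681, -0.0088]
tcp_rot: [0.649, 0.761, 0.001, 0.001]
force: [1.1, 0.2, 5.1]
finger_gap: 0.403
```

servo_tool([
  {"linear": [0,0,0],"twist": [0,0,0],"grip": 0.6},
  {"linear": [0,0,0],"twist": [0,0,0],"grip": 0.6},
  {"linear": [0,0,0],"twist": [0,0,0],"grip": 0.6},
  {"linear": [0,0,0],"twist": [0,0,0],"grip": 0.6},
  {"linear": [0,0,0],"twist": [0,0,0],"grip": 0.6},
  {"linear": [0,0,0],"twist": [0,0,0],"grip": 0.6},
  {"linear": [0,0,0],"twist": [0,0,0],"grip": 0.6},
  {"linear": [0,0,0],"twist": [0,0,0],"grip": 0.6},
  {"linear": [0,0,0],"twist": [0,0,0],"grip": 0.6},
  {"linear": [0,0,0],"twist": [0,0,0],"grip": 0.6},
])

```text
time: 16.3
position: [0.5181, 0.1681, -0.0088]
tcp_rot: [0.649, 0.761, 0.001, 0.001]
force: [2.1, -0.4, 5.1]
finger_gap: 0.406
```

servo_tool([
  {"linear": [0,0,0],"twist": [0,0,0],"grip": 0.6},
  {"linear": [0,0,0],"twist": [0,0,0],"grip": 0.6},
  {"linear": [0,0,0],"twist": [0,0,0],"grip": 0.6},
  {"linear": [0,0,0],"twist": [0,0,0],"grip": 0.6},
  {"linear": [0,0,0],"twist": [0,0,0],"grip": 0.6},
  {"linear": [0,0,0],"twist": [0,0,0],"grip": 0.6},
  {"linear": [0,0,0],"twist": [0,0,0],"grip": 0.6},
  {"linear": [0,0,0],"twist": [0,0,0],"grip": 0.6},
  {"linear": [0,0,0],"twist": [0,0,0],"grip": 0.6},
  {"linear": [0,0,0],"twist": [0,0,0],"grip": 0.6},
])

```text
time: 17.13
position: [0.5181, 0.1681, -0.0088]
tcp_rot: [0.649, 0.761, 0.001, 0.001]
force: [0.8, -0.5, 5.7]
finger_gap: 0.4
```

servo_tool([
  {"linear": [0,0,0],"twist": [0,0,0],"grip": 0.6},
  {"linear": [0,0,0],"twist": [0,0,0],"grip": 0.6},
  {"linear": [0,0,0],"twist": [0,0,0],"grip": 0.6},
  {"linear": [0,0,0],"twist": [0,0,0],"grip": 0.6},
  {"linear": [0,0,0],"twist": [0,0,0],"grip": 0.6},
  {"linear": [0,0,0],"twist": [0,0,0],"grip": 0.6},
  {"linear": [0,0,0],"twist": [0,0,0],"grip": 0.6},
  {"linear": [0,0,0],"twist": [0,0,0],"grip": 0.6},
  {"linear": [0,0,0],"twist": [0,0,0],"grip": 0.6},
  {"linear": [0,0,0],"twist": [0,0,0],"grip": 0.6},
])

```text
time: 17.97
position: [0.5181, 0.1681, -0.0088]
tcp_rot: [0.649, 0.761, 0.001, 0.001]
force: [1.2, 0.6, 6.2]
finger_gap: 0.402
```

servo_tool([
  {"linear": [0,0,0],"twist": [0,0,0],"grip": 0.6},
  {"linear": [0,0,0],"twist": [0,0,0],"grip": 0.6},
  {"linear": [0,0,0],"twist": [0,0,0],"grip": 0.6},
  {"linear": [0,0,0],"twist": [0,0,0],"grip": 0.6},
  {"linear": [0,0,0],"twist": [0,0,0],"grip": 0.6},
  {"linear": [0,0,0],"twist": [0,0,0],"grip": 0.6},
  {"linear": [0,0,0],"twist": [0,0,0],"grip": 0.6},
  {"linear": [0,0,0],"twist": [0,0,0],"grip": 0.6},
  {"linear": [0,0,0],"twist": [0,0,0],"grip": 0.6},
  {"linear": [0,0,0],"twist": [0,0,0],"grip": 0.6},
])

```text
time: 18.8
position: [0.5181, 0.1681, -0.0088]
tcp_rot: [0.649, 0.761, 0.001, 0.001]
force: [2.4, -0.3, 4.6]
finger_gap: 0.4
```

```bash
python3 - <<'E'
from h import *
plan([0.5176,0.1678,-.0115],9.0)
snap('top','t12.png'); snap('scene','s12.png')
im=cv2.imread('pics/t12.png');cv2.imwrite('pics/d4.png',cv2.resize(im[160:235,205:315],None,fx=7,fy=7,interpolation=cv2.INTER_CUBIC))
im=cv2.imread('pics/s12.png');cv2.imwrite('pics/d5.png',cv2.resize(im[155:205,230:320],None,fx=8,fy=8,interpolation=cv2.INTER_CUBIC))
E
```

```text
t 18.8 pos [ 0.5181  0.1681 -0.0088] yaw 9.04 F [ 2.4 -0.3  4.6] gap mm 34.04 q6 [ 0.11  0.47  1.79 -0.    0.88 -0.05]
linear [-0.0007 -0.002   0.009 ] twist [0.0074 0.0004 0.0013]
```

View pics/d4.png

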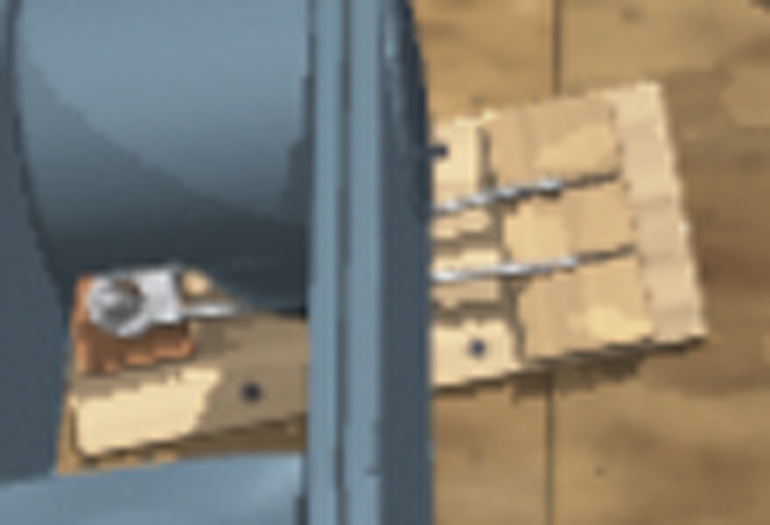

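View pics/d5.png

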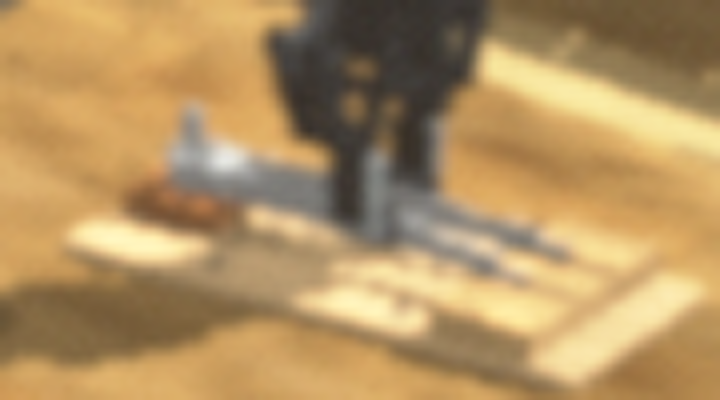

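```bash
python3 - <<'E'
from cell import r
print(r.job_done()); print(r.observe()['time'])
E
```

```text
the job is handed in; nothing more can be done
None
the job is handed in; nothing more can be done
```

The large tweezers hang on the post with the eye fully down. The legs are squeezed to 34 mm at the pads, and I handed the job in while still holding the squeeze. No verdict was reported.

**Last checks**
- **Tips:** in the top view they measured about +15.7 mm and −15.4 mm from the board's centre line. The lines are at ±15 mm, and the tips lie about 79 mm along the board.
- **Eye:** about 1.5 mm from the post axis. The ring's height fits the post block, with about 5 N of upward contact force.
- **Hold:** the tool pose did not change and the opening stayed at 34.0–34.5 mm for about 5 s. The job ended at about 19 s on the robot's clock.
- **Not checked:** I had no direct reading of the squeeze force on each leg.
- **Bystanders:** I did not measure their positions again at the end, but the arm went nowhere near the tape measure, sanding block or wood offcut.

**What disagreed or went wrong**
- **Fingertip height:** the fingertips stand about 40 mm above where the reported TCP puts them. The first grasp therefore closed in the air above the tweezers, without disturbing anything. I corrected for this from the camera views.
- **First squeeze:** the tips came out about 2 mm off to one side. I turned the tool about 0.6°, moved it about 1 mm, and eased the downward push from 12.5 N to about 5 N.

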